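# Swing a marble plinth into its display corner and set the cactus under glass

### The job

The square dark marble plinth is too wide to grip, so without lifting it push it against the gallery's free end post and let it pivot there through a quarter turn into the gallery, so that its brass nameplate faces the room (away from the robot), and slide it fully home, flush against both wooden rails. Then stand the little potted cactus upright in the middle of the plinth and lower the glass dome over it, without knocking the cactus, until it sits level in the plinth's round recess. Set the dome down softly, let go of everything, and leave the other things on the console where they are.

Things in the scene. Friction and masses are not known exactly. Their poses are not given: they have to be found in the camera images.
- gallery: Fixed L-shaped gallery, brown wooden rails 16 mm wide, 18 mm high. Origin: console top, at the middle of the plinth's home (home, the plinth's origin and axes match these); +x to the room (away from the robot), z up. Back rail (robot's side): inner face x = -65 mm, from y = -100 (end post) to y = +73. End rail: inner face y = +65 mm, from x = -73 to x = +60. Sides +x and -y are open.
- post: The gallery's free end post, fixed: upright brass post, 16 mm in diameter, 62 mm high with its 18 mm ball, at (-73, -100) mm in the gallery's frame, its inner side flush with the back rail's inner face. Origin on its axis at the console top; axes as the gallery's. Like posts stand at the corner (-73, 73) and at the end rail's end (60, 73).
- plinth: Loose square dark grey marble plinth, 130 x 130 x 24 mm, about 0.75 kg, slides on the console. Origin at the centre of its underside. Round recess in the middle of its top: 100 mm wide, 4 mm deep (cream felt floor at z = 20 mm). Brass nameplate on its +x side, seen from above too. It starts on the -y side of the end post; to come home it turns a quarter turn anticlockwise seen from above.
- nameplate (a point): Middle of the plinth's nameplate side, 65 mm from its centre along its +x, 12 mm up. At the start this side faces about the gallery's -y; the opposite side faces the end post, some 3 to 55 mm clear of it, and pushed along the gallery's +y would meet the post about 25 to 50 mm from its middle, on the robot's side.
- cactus_pot (a point): Faux cactus (green, pink flower) in a solid blush ceramic pot, 0.12 kg. Point on the pot's axis 30 mm above its underside, where it can be gripped: pot straight, 40 mm in diameter, up to 42 mm, with a 42 mm rim up to 47 mm; the cactus 30 mm in diameter, top at 76 mm. z up along the axis. Standing in the plinth's recess, this point is 50 mm above the plinth's underside.
- dome_knob (a point): Clear glass dome, brass foot ring, 0.30 kg. Point: centre of its round wooden knob, on the axis, 130 mm above the rim it stands on. Knob 24 mm in diameter, 22 mm high, its underside 14 mm above the glass. Glass 89 mm outside, 83 inside diameter; 105 mm high, 101 inside. z up. Fits the recess with 5 mm to spare all round; seated, this point is 150 mm above the plinth's underside.
- bowl: Blush ceramic bowl, 150 mm wide, 60 mm high; bystander. Origin at the centre of its underside.
- case_low: Lower brown sunglasses case, 162 x 66 x 45 mm; bystander. Origin at the centre of its underside.
- case_top: Dark sunglasses case of the same size on top of the brown one; bystander. Origin at the centre of its underside.
- keyring: Steel keyring with three flat keys, about 85 mm long, 6 mm high; bystander. Origin at the ring's centre, keys towards its +x.
- candle: Cream candle jar with a wooden lid, 75 mm in diameter, 82 mm high; bystander. Origin at the centre of its underside.
- spray: Amber glass bottle with a black cap, 38 mm in diameter, 115 mm high; bystander. Origin at the centre of its underside.
- book: Closed book lying flat, 150 x 210 x 22 mm; bystander. Origin at the centre of its underside.
Not all that is in view belongs to the job. Of the things that look like the part that bears dome_knob, the largest one is meant.

How it is judged:
By the outcome, as a careful person would: the job done as asked, in the order asked, and still so for the second after the job is handed in, with the robot touching nothing.
It also fails if it takes over 72 s, if anything falls off the work surface, if the arm or the gripper's body presses on something with over 40 N, if the wrist force passes 120 N, or if a joint passes its speed limit or range.

### The arm

A 6-joint arm with a two-finger parallel gripper is mounted at the origin on the work surface. World frame = base frame: x ahead of the robot, y to its left, z up, the work surface at z = 0. Lengths are in m, angles in rad, forces in N, time in s.
With the tool pointing down it reaches from about 0.35 to 0.775 m from the base axis. Payload 7.3 kg.
Tool frame: the origin (TCP) lies on the centre line of the jaws, within the pads' length; the fingertips stand 25 mm ahead of it and the grasp point (between the pads) lies 6 mm ahead of it; z points along the fingers, y is the direction in which the jaws open and shut (so a half turn about z gives the same grasp; the last joint's range is limited). The gripper opens to 92 mm and grips with 3 to 60 N. Pads are 19 mm wide; open, the fingers measure 130 mm over their backs; the gripper's body (75 mm by 190 mm) begins 47 mm behind the grasp point.
Start: joints at [0.961, 0.342, 1.524, -0, 1.275, -0.146], TCP at [0.235, 0.47, 0.252] pointing down, gripper open.
Joint ranges: [-2.53, 2.53], [-0.77, 2.02], [0.04, 2.7], [-1, 4.14], [0.28, 2.66], [-3.11, 3.11]. Speed limits (rad/s): [2.57, 2.57, 3.14, 3.14, 3.14, 3.14].

### API

Orientations are given as [roll, pitch, yaw] about the fixed x, y, z axes, in that order (R = Rz(yaw) Ry(pitch) Rx(roll)).
In Python, from cell import telemetry, read_camera, workorder gives the robot as it stands.
- The arm moves only by the shell command python3 -m creep 'ROWS' [FORCE]. ROWS is JSON, one flat list of numbers, 5 for each row, row after row: the opening, from 0 (shut) to 1 (fully open), then the shift along the world's x, y, z in m, then the turn about the world's z in rad. A call has 1 to 12 rows; each row shifts and turns the pose as measured when the row begins; what a row does not reach is not made up. A row lasts 1/8 s, in which the tool goes at most 62.5 mm and 10.7 degrees, less where a joint would pass 70% of its speed; a pose out of reach is approached as far as the arm can. A call is refused whole if a number of a shift passes 0.0625 or a number of a turn 0.188, either way. A call with a gripper value outside its range is refused whole. The fingers move at their own pace and stop on an object; FORCE is the grip in N (left out, the last holds). Time passes only in rows, so rows that do not move let the fingers close. It gives the time, the measured TCP pose, the force and the opening at its end, in the units of the state.
- telemetry.observe(): the state, without advancing time (a new reading comes with each control period).
- read_camera(name): name is "scene" or "side" or "wrist"; returns a dict with "image" (384x512x3 uint8, red, green, blue), "fovy" (degrees; the focal length in pixels is half the picture's height over the tangent of half this angle, whatever the lens; pixels are square), "cx", "cy" (the principal point, pixels), "distortion" ([k1, k2, p1, p2, k3] as OpenCV has them; the pictures are not rectified), "R" (3x3) and "t" (3): a world point X has camera coordinates R X + t. Camera axes: x right, y down, z forward; pixel columns grow to the right and rows downward; lengths in m; the calibration is good to about 2 mm. A picture is of the moment at which its call begins. There is no depth.
- workorder.hand_in(): hands the job in, once; it reports no verdict.
The state is a dict: "time": time; "qpos": joint angles; "qvel": joint speeds; "joint_efforts": joint torques, N m; "tool_pos": TCP position; "tool_rot": TCP orientation; "contact_force": force on the tool from outside, world axes, zero at the start; "torque": the same for the moment, N m; "opening": finger opening in m.
Only numpy, scipy, OpenCV 4.12 (cv2) and the standard library are available. Lean on these libraries where they do the work, as an engineer would, in place of code of your own. Each camera call takes 0.05 s, during which the arm holds its last target.

## Working session

There is one attempt and no reset: what is moved stays moved. The work goes in short steps, Python scripts to look and compute and a shell command to move; the robot and the scene stay as the last step left them, time stands still between calls to the robot, and variables do not carry over. Pictures are saved under pics/ and viewed, and the job is handed in when it is done.

```bash
mkdir -p pics; ls; cat > h.py <<'E'
import numpy as np, cv2
from cell import telemetry, read_camera, workorder
def K(c):
    f=c["image"].shape[0]/2/np.tan(np.radians(c["fovy"])/2)
    return np.array([[f,0,c["cx"]],[0,f,c["cy"]],[0,0,1.]])
def snap(n,fn=None):
    c=read_camera(n); c["K"]=K(c); c["D"]=np.array(c["distortion"],float); c["R"]=np.array(c["R"]);c["t"]=np.array(c["t"])
    if fn: cv2.imwrite("pics/"+fn,c["image"][:,:,::-1])
    import pickle; pickle.dump(c,open(f"{n}.pkl","wb"))
    return c
def load(n):
    import pickle; return pickle.load(open(f"{n}.pkl","rb"))
def proj(c,X):
    X=np.atleast_2d(np.array(X,float)); return cv2.projectPoints(X,cv2.Rodrigues(c["R"])[0],c["t"],c["K"],c["D"])[0].reshape(-1,2)
def ray(c,uv):
    u=cv2.undistortPoints(np.array(uv,float).reshape(-1,1,2),c["K"],c["D"]).reshape(-1,2)
    d=np.c_[u,np.ones(len(u))]@c["R"]; o=-c["R"].T@c["t"]; return o,d
def onz(c,uv,z):
    o,d=ray(c,uv); return o+d*((z-o[2])/d[:,2])[:,None]
def tri(c1,p1,c2,p2):
    A=[];b=[]
    for c,p in((c1,p1),(c2,p2)):
        o,d=ray(c,[p]);d=d[0]/np.linalg.norm(d[0]);M=np.eye(3)-np.outer(d,d);A.append(M);b.append(M@o)
    A=np.vstack(A);b=np.hstack(b);x=np.linalg.lstsq(A,b,rcond=None)[0];return x,np.linalg.norm(A@x-b)
def crop(c,box,fn,s=4):
    x0,y0,x1,y1=box; im=cv2.resize(c["image"][y0:y1,x0:x1,::-1],None,fx=s,fy=s,interpolation=cv2.INTER_CUBIC); cv2.imwrite("pics/"+fn,im)
E
python3 - <<'E'
from h import *
for n in("scene","side","wrist"):
    c=snap(n,n+"0.png"); print(n,c["fovy"],-c["R"].T@c["t"],c["D"])
print(telemetry.observe())
E
```

```text
pics
scene 57.89000652104461 [1.41733146 0.07170166 1.0226616 ] [-0.00678771  0.          0.          0.          0.        ]
side 42.43128058492371 [-0.12509148  1.31307703  1.4147601 ] [-0.05020597  0.          0.          0.          0.        ]
wrist 68.79489780649406 [0.16664734 0.5027775  0.38451812] [-0.05927648  0.          0.          0.          0.        ]
{'time': 0.15, 'qpos': array([ 9.60999987e-01,  3.42565129e-01,  1.52477999e+00, -5.48800136e-06,
        1.27542101e+00, -1.45995744e-01]), 'qvel': array([ 0.00126155, -0.00275264, -0.0045398 , -0.00197581,  0.00067148,
       -0.0026592 ]), 'joint_efforts': array([ 1.48591193e-03, -4.31468046e+01, -2.44352657e+01,  7.18661863e-02,
        5.37404709e-02, -6.02381078e-05]), 'tool_pos': array([0.23467912, 0.46932054, 0.25120947]), 'tool_rot': array([-3.14043089e+00, -1.65522443e-04,  2.67779356e+00]), 'contact_force': array([ 0.83624172, -0.08927175, -0.06855997]), 'torque': array([0.04159437, 0.01168459, 0.00801894]), 'opening': 0.09158455846914472}
```

View pics/scene0.png

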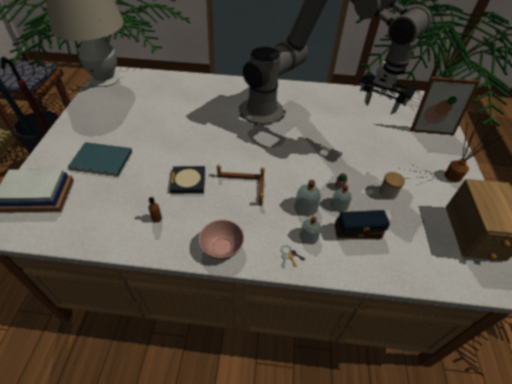

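View pics/side0.png

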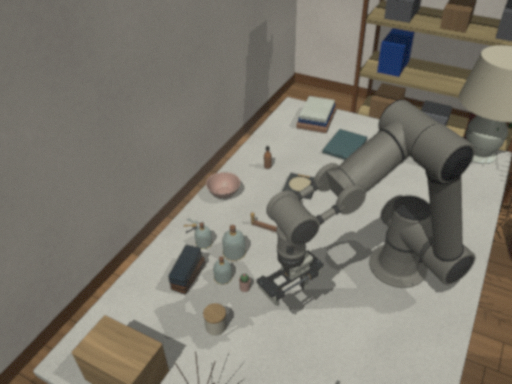

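View pics/wrist0.png

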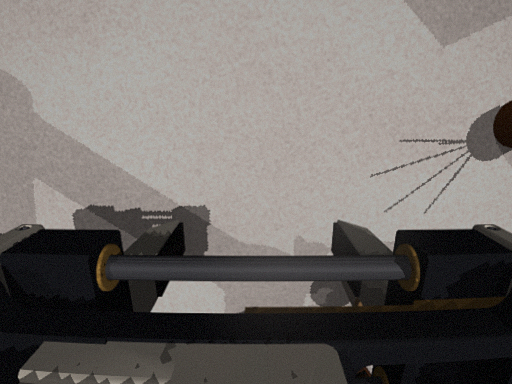

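```bash
python3 - <<'E'
from h import *
c=load("scene"); crop(c,(280,165,420,265),"s1.png",5); crop(c,(150,150,280,250),"s2.png",6)
c=load("side"); crop(c,(160,200,290,320),"s3.png",5); crop(c,(230,150,340,250),"s4.png",6)
E
```

```text
(no output)
```

View pics/s1.png

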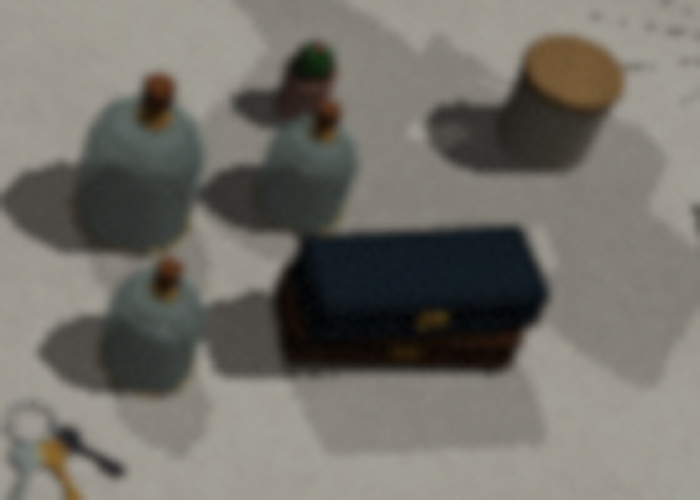

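View pics/s2.png

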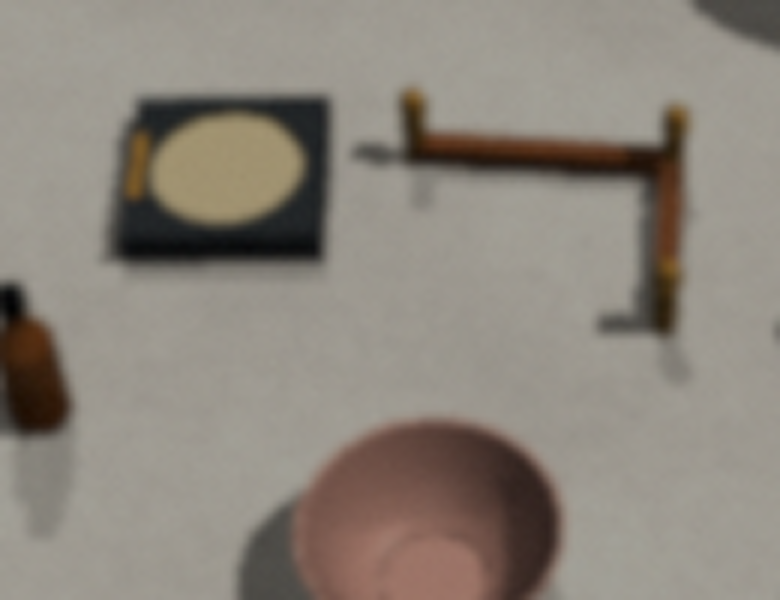

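View pics/s3.png

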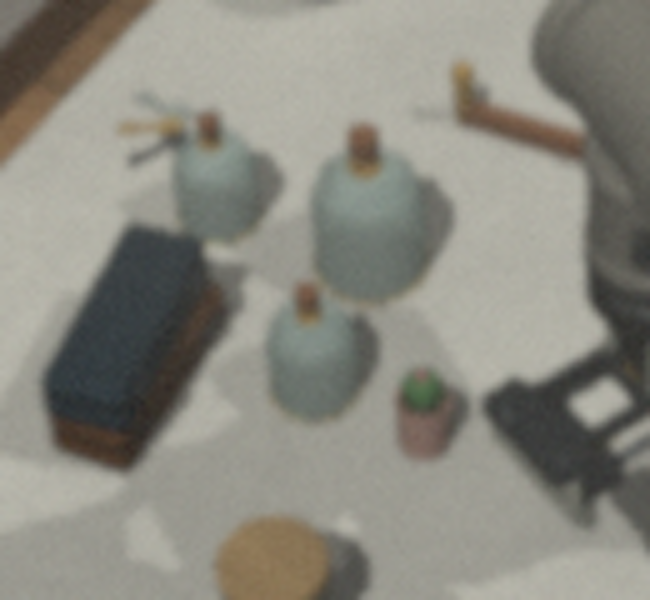

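View pics/s4.png

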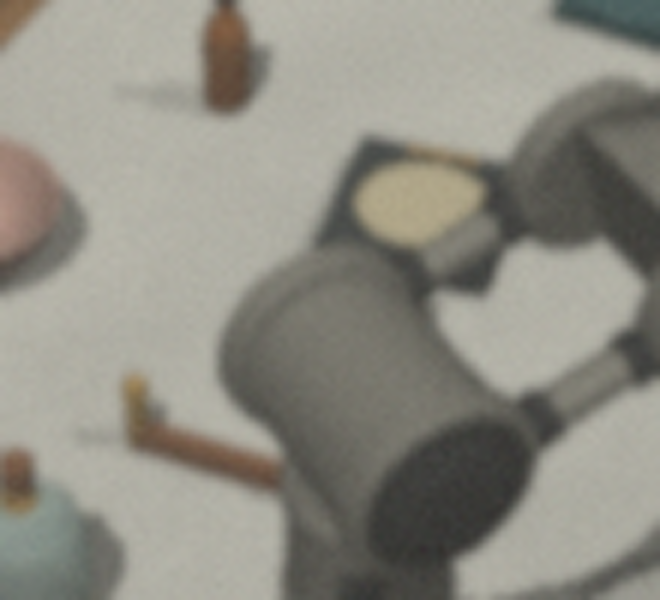

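```bash
cat > m1.py <<'E'
from h import *
from scipy.optimize import least_squares
c=load("scene"); s=load("side")
P=lambda x,y,f,o:(x/f+o[0]-.5*0,y/f+o[1])
b=np.array([P(412,97,6,(150,150)),P(676,115,6,(150,150)),P(665,270,6,(150,150))])
W=onz(c,b,.053); print(W)
L=np.array([[-.073,-.1],[-.073,.073],[.060,.073]])
def T(p,L):
    a=p[2]; return np.array([[np.cos(a),-np.sin(a)],[np.sin(a),np.cos(a)]])@L.T
f=lambda p:(T(p,L).T+p[:2]-W[:,:2]).ravel()
r=least_squares(f,[.4,-.1,0]);print("gallery",r.x,r.fun*1e3)
print("side ball",onz(s,[P(135,385,6,(230,150))],.053))
pc=onz(c,[P(138,97,6,(150,150)),P(330,97,6,(150,150)),P(322,243,6,(150,150)),P(122,243,6,(150,150))],.024);print("plinth corners",pc,[np.linalg.norm(pc[i]-pc[i-1]) for i in range(4)],pc.mean(0))
print("felt",onz(c,[P(228,167,6,(150,150))],.02), onz(s,[P(420,203,6,(230,150))],.02))
print("np",onz(c,[P(138,165,6,(150,150))],.018))
print("knob",tri(c,P(157,87,5,(280,165)),s,P(364,148,5,(160,200))))
print("smallknobs",tri(c,P(328,118,5,(280,165)),s,P(308,300,5,(160,200))),tri(c,P(168,272,5,(280,165)),s,P(209,128,5,(160,200))))
print("flower",tri(c,P(318,52,5,(280,165)),s,P(423,378,5,(160,200))))
print("cases",onz(c,[P(x,y,5,(280,165)) for x,y in((305,240),(525,230),(545,295),(310,330))],.09))
print("bowlrim",onz(c,[P(x,y,6,(150,150)) for x,y in((292,520),(560,520),(435,420))],.06),"candle",onz(c,[P(575,72,5,(280,165))],.082), "spray",onz(c,[P(38,415,6,(150,150))],.0))
E
python3 m1.py
```

```text
[[ 0.46252767 -0.13059561  0.053     ]
 [ 0.4557342   0.04298598  0.053     ]
 [ 0.58931777  0.04756486  0.053     ]]
gallery [ 0.53174236 -0.02760746  0.03710987] [-0.02491117  0.34860375  0.3500255  -0.35210171 -0.32511433  0.00349795]
side ball [[0.58949637 0.04920285 0.053     ]]
plinth corners [[ 0.45878767 -0.31941377  0.024     ]
 [ 0.44141928 -0.19147181  0.024     ]
 [ 0.57082908 -0.17113795  0.024     ]
 [ 0.58750379 -0.29626715  0.024     ]] [np.float64(0.130780760161165), np.float64(0.12911547472649912), np.float64(0.13099756760043593), np.float64(0.12623534745328632)] [ 0.51463496 -0.24457267  0.024     ]
felt [[ 0.51044384 -0.24617196  0.02      ]] [[ 0.51158797 -0.24717442  0.02      ]]
np [[ 0.51473615 -0.3057092   0.018     ]]
knob (array([0.57477054, 0.22224842, 0.12857228]), np.float64(0.003492165788353712))
smallknobs (array([0.55400986, 0.34767142, 0.09494483]), np.float64(0.0015310359938803882)) (array([0.7094623 , 0.23198857, 0.09644656]), np.float64(0.00041116950904996095))
flower (array([0.45940093, 0.35320417, 0.06645714]), np.float64(0.002131361692565665))
cases [[0.66505218 0.32611009 0.09      ]
 [0.63659302 0.47753242 0.09      ]
 [0.69091419 0.48273896 0.09      ]
 [0.73951701 0.32460989 0.09      ]]
bowlrim [[ 0.8013103  -0.13918097  0.06      ]
 [ 0.78252273  0.00637267  0.06      ]
 [ 0.72440645 -0.07249546  0.06      ]] candle [[0.4712673  0.54105351 0.082     ]] spray [[ 0.70855059 -0.31952635  0.        ]]
```

Domes in the scene view: (307,198) is the largest. Those at (342,199) and (311,231) are smaller, with knob heights of about 95 mm against 130 mm. In the enlarged crop, the dome at (307,198) is clearly the big one. The cactus is at (342,180), the plinth at (187,180) and the gallery is to its right. The measured sizes agree with those given. Next I move behind the nameplate side.

```bash
python3 -m creep '[1,0.021,-0.058,0,-0.15, 1,0.021,-0.058,0,-0.15, 1,0.021,-0.058,0,-0.15, 1,0.021,-0.058,0,-0.15, 1,0.021,-0.058,0,-0.15, 1,0.021,-0.058,0,-0.15, 1,0.021,-0.058,0,-0.07, 1,0.021,-0.058,0,0, 1,0.021,-0.058,0,0, 1,0.021,-0.058,0,0, 1,0.021,-0.058,0,0, 1,0.021,-0.058,0,0]' 20; python3 -c "
from h import *
c=snap('side','side1.png');crop(c,(210,130,350,240),'side1c.png',5)"
```

```text
time: 1.65
tool_pos: [0.4853, -0.2366, 0.2499]
tool_rot: [3.14, -0.001, 1.682]
contact_force: [0.1, 0.1, 0.6]
opening: 0.0916
```

View pics/side1c.png

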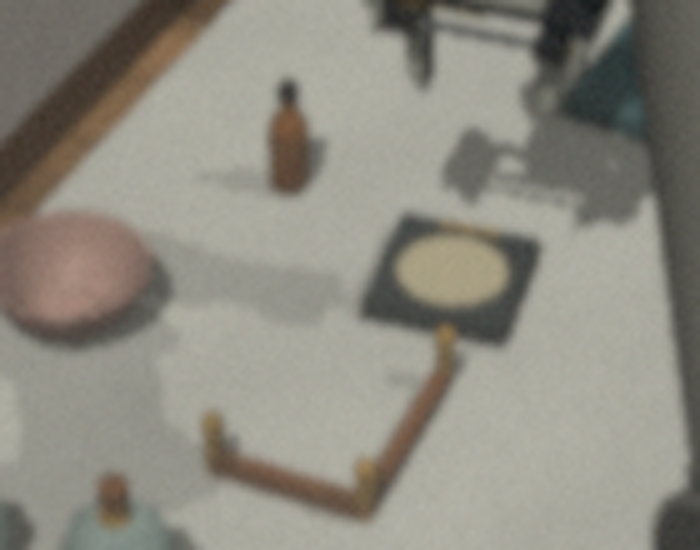

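```bash
python3 - <<'E'
from h import *
s=load("side")
q=lambda l:np.array(l,float)/5+[210,130]
print(onz(s,q([(446,335),(367,468),(211,420)]),.053))
c=onz(s,q([(404,214),(541,240),(500,333),(362,308)]),.024);print(c,c.mean(0))
print(onz(s,q([(453,270)]),.02))
E
```

```text
[[ 0.46453096 -0.13017847  0.053     ]
 [ 0.45522508  0.04255709  0.053     ]
 [ 0.5910382   0.04888006  0.053     ]]
[[ 0.57859432 -0.29554863  0.024     ]
 [ 0.45388217 -0.31587906  0.024     ]
 [ 0.43702711 -0.18377294  0.024     ]
 [ 0.55630627 -0.16095215  0.024     ]] [ 0.50645247 -0.2390382   0.024     ]
[[ 0.50875904 -0.24729794  0.02      ]]
```

```bash
python3 -m creep '[1,0.020,-0.057,0,0.02, 1,0.020,-0.057,0,0, 1,0,0,-0.06,0, 1,0,0,-0.06,0, 1,0,0,-0.055,0, 1,0,0,-0.03,0]'; python3 -c "
from h import *
print(telemetry.observe()['tool_pos'],telemetry.observe()['tool_rot'])"
```

```text
time: 2.45
tool_pos: [0.5262, -0.3583, 0.039]
tool_rot: [3.134, 0.009, 1.695]
contact_force: [0.6, 0.6, 0.2]
opening: 0.0916
[ 0.5262285  -0.35826962  0.03904709] [3.13437525 0.00872343 1.6948187 ]
```

```bash
python3 -m creep '[1,-0.003,0.02,-0.005,0, 1,-0.001,0.01,0,0, 1,-0.001,0.008,0,0, 1,-0.001,0.008,0,0, 1,-0.001,0.008,0,0, 1,-0.001,0.008,0,0, 1,-0.001,0.008,0,0]'; python3 -c "
from h import *
c=snap('side');crop(c,(210,130,350,240),'side2c.png',5);c=snap('scene');crop(c,(130,130,270,230),'sc2c.png',5)"
```

```text
time: 3.32
tool_pos: [0.5165, -0.2872, 0.0318]
tool_rot: [3.135, 0.01, 1.694]
contact_force: [-0.2, -2.5, -2.2]
opening: 0.0917
```

View pics/side2c.png

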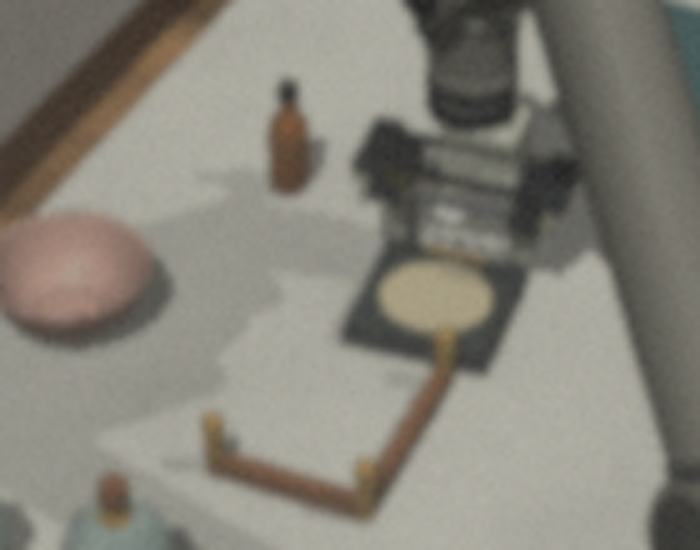

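View pics/sc2c.png

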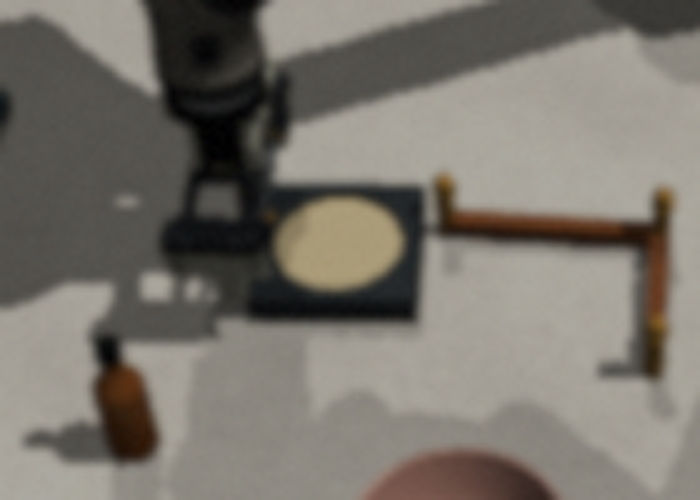

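```bash
python3 -m creep '[1,-0.001,0.006,0.002,0, 1,-0.001,0.006,0,0, 1,0,0.005,0,0, 1,0,0.004,0,0]';  python3 -c "
from h import *
c=snap('side');crop(c,(210,130,350,240),'side3c.png',5);c=snap('scene');crop(c,(130,130,270,230),'sc3c.png',5)"
```

```text
time: 3.92
tool_pos: [0.5175, -0.2752, 0.0369]
tool_rot: [3.128, 0.031, 1.702]
contact_force: [-2.0, -15.9, -2.5]
opening: 0.0917
```

View pics/sc3c.png

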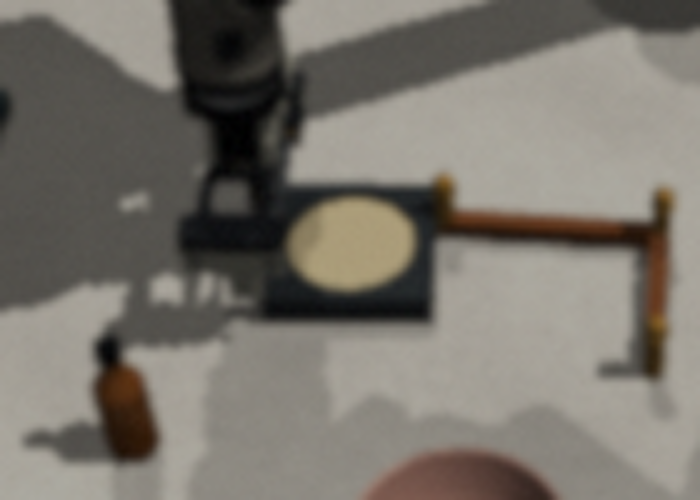

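View pics/side3c.png

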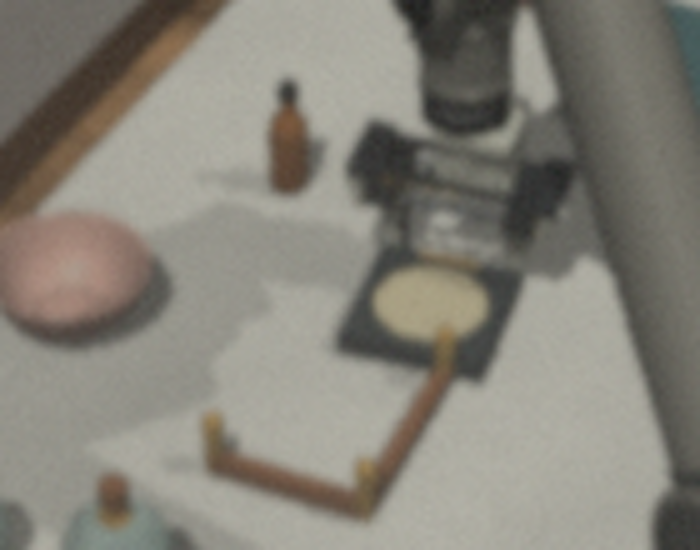

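```bash
cat >> h.py <<'E'
def felt(c):
    im=cv2.cvtColor(cv2.GaussianBlur(c["image"],(3,3),0),cv2.COLOR_RGB2HSV).astype(int)
    m=((im[...,1]>62)&(im[...,0]>15)&(im[...,0]<32)&(im[...,2]>90)).astype(np.uint8)
    m=cv2.morphologyEx(m,cv2.MORPH_OPEN,np.ones((3,3)))
    n,l,st,ce=cv2.connectedComponentsWithStats(m)
    out=[]
    for i in range(1,n):
        if st[i,4]>80:
            X=onz(c,[ce[i]],.02)[0]
            cnt=cv2.findContours((l==i).astype(np.uint8),0,1)[0][0].reshape(-1,2)
            e=cv2.fitEllipse(cv2.convexHull(cnt).astype(np.float32)); 
            B=onz(c,cv2.convexHull(cnt).reshape(-1,2),.02)[:,:2]; cc,rad=cv2.minEnclosingCircle(B.astype(np.float32))
            out.append((np.round(ce[i],1),st[i,4],np.round(onz(c,[e[0]],.02)[0][:2],4),np.round(cc,4),round(rad*2,3)))
    return out
E
python3 - <<'E'
from h import *
for n in("scene","side"):
    for o in felt(load(n)): print(n,*o)
print(telemetry.observe()['qpos'])
E
```

```text
scene [199.9 178.2] 373 [ 0.5061 -0.1997] [ 0.5047 -0.2001] 0.101
scene [394.7 178.8] 229 [0.4052 0.5716] [0.4053 0.5717] 0.082
scene [493.2 203.5] 1763 [0.4948 0.9319] [0.4927 0.944 ] 0.297
side [452.2   8. ] 83 [ 0.3206 -2.6925] [ 0.3256 -2.6933] 0.157
side [440.  28.] 1811 [ 0.3429 -2.2826] [ 0.3492 -2.309 ] 1.037
side [422.4  79.6] 1520 [ 0.2886 -1.4634] [ 0.3291 -1.4518] 0.629
side [374.7 106.5] 469 [ 0.4018 -1.025 ] [ 0.4067 -1.03  ] 0.255
side [405.6 119.5] 212 [ 0.2331 -0.9657] [ 0.2309 -0.972 ] 0.136
side [453.6 131.1] 217 [-0.0112 -0.9731] [-0.0105 -0.9721] 0.133
side [214.3 313.2] 357 [0.4917 0.5089] [0.4928 0.5088] 0.082
side [114.2 352.8] 3969 [0.6932 0.7788] [0.7003 0.7686] 0.284
[-0.61228042  0.68138241  1.61297623 -0.01930589  0.81615604 -0.73044779]
```

```bash
python3 -m creep '[1,0,-0.02,0.005,0, 1,0,0,0.05,0, 1,-0.017,0.012,0.01,-0.15, 1,-0.017,0.012,0,-0.16, 1,-0.017,0.012,0,-0.16, 1,-0.002,0.003,0,-0.16, 1,0,0,0,-0.15, 1,0,0,0,0]';  python3 -c "
from h import *
print(*felt(snap('scene'))[0]);print(telemetry.observe()['tool_rot'][2]+2*np.pi, 'goal .919')"
```

```text
time: 5.03
tool_pos: [0.4616, -0.2557, 0.1055]
tool_rot: [3.13, 0.025, 0.894]
contact_force: [0.5, 0.3, -0.3]
opening: 0.0918
[198.4 178.3] 401 [ 0.5078 -0.2083] [ 0.5052 -0.2098] 0.117
7.179074523322068 goal .919
```

```bash
python3 -m creep '[1,0.003,0.003,-0.03,0.02, 1,0,0,-0.03,0, 1,0,0,-0.008,0]';  python3 -c "
from h import *
c=snap('side');crop(c,(210,130,350,240),'side4c.png',5);c=snap('scene');crop(c,(130,130,270,230),'sc4c.png',5);print(telemetry.observe()['contact_force'],felt(c)[0])"
```

```text
time: 5.45
tool_pos: [0.4655, -0.2534, 0.0372]
tool_rot: [3.128, 0.024, 0.925]
contact_force: [0.1, -0.3, -0.1]
opening: 0.0919
[0.98806825 0.22249663 0.60660111] (array([199. , 178.4]), np.int32(383), array([ 0.5077, -0.2052]), array([ 0.5049, -0.2081]), 0.116)
```

View pics/sc4c.png

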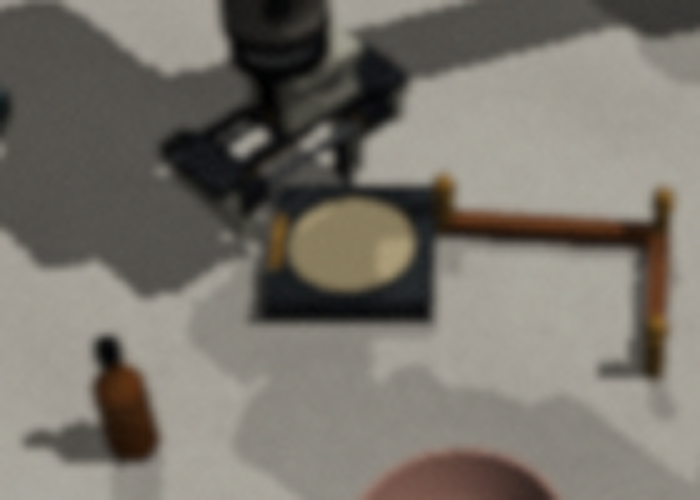

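View pics/side4c.png

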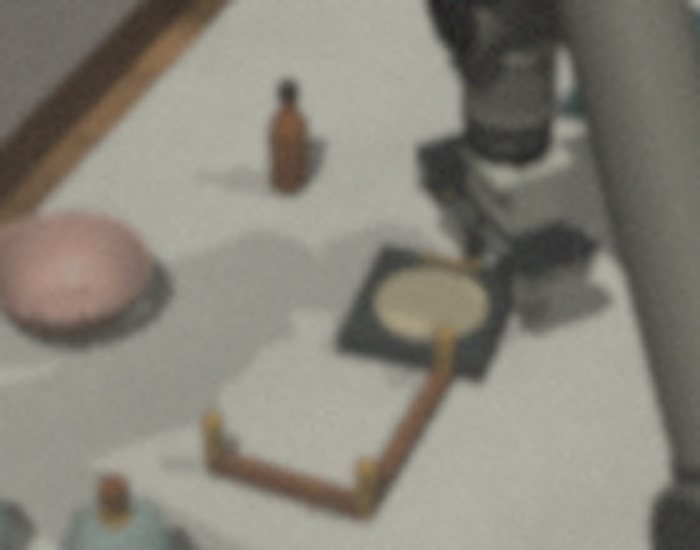

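```bash
python3 -m creep '[1,0.007,0.009,0,0, 1,0.009,0.001,0,0.08, 1,0.009,0.002,0,0.08, 1,0.009,0.0025,0,0.08, 1,0.009,0.003,0,0.08]';  python3 -c "
from h import *
c=snap('side');crop(c,(210,130,350,240),'side5c.png',5);c=snap('scene');crop(c,(130,130,270,230),'sc5c.png',5);print(felt(c)[0])"
```

```text
time: 6.18
tool_pos: [0.5116, -0.2354, 0.0426]
tool_rot: [3.123, 0.026, 1.257]
contact_force: [-0.9, -2.1, -2.1]
opening: 0.092
(array([394.7, 178.8]), np.int32(229), array([0.4052, 0.5716]), array([0.4053, 0.5717]), 0.082)
```

View pics/sc5c.png

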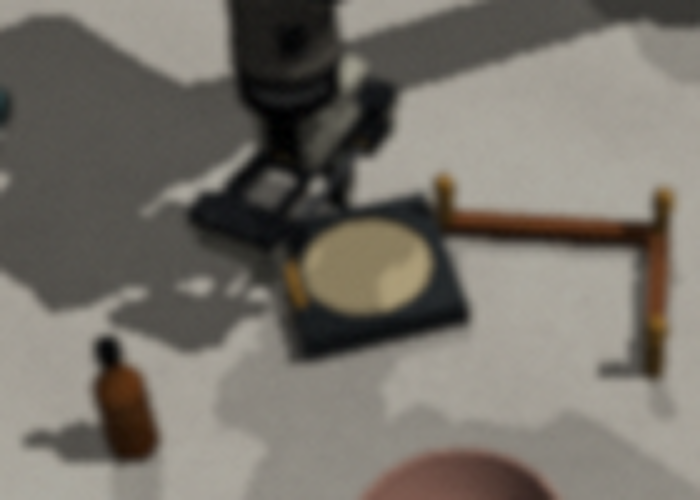

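View pics/side5c.png

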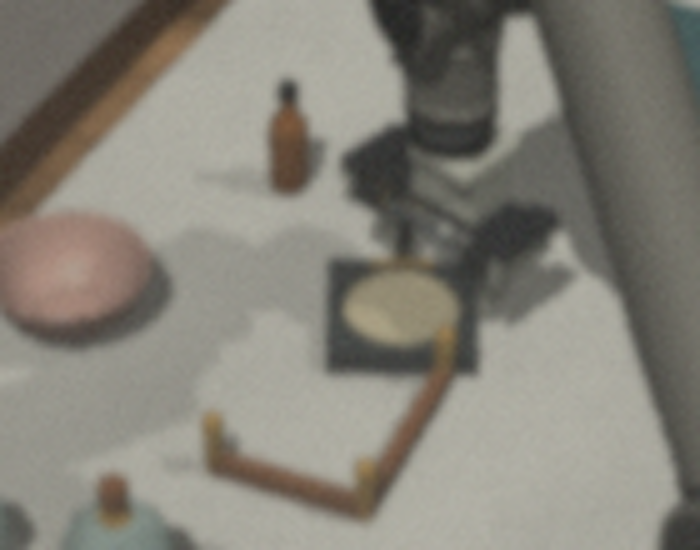

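```bash
cat >> h.py <<'E'
from scipy.optimize import least_squares
POST=np.array([.4635,-.1304])
def fitp(obs,yaw0,verbose=1):
    # obs: list (cam, px full image, plinth local pt xyz)
    def f(p):
        a=p[2];r=[]
        for c,u,l in obs:
            X=[p[0]+np.cos(a)*l[0]-np.sin(a)*l[1],p[1]+np.sin(a)*l[0]+np.cos(a)*l[1],l[2]]
            r+=list(proj(c,X)[0]-u)
        return r
    r=least_squares(f,[.51,-.15,yaw0],loss="soft_l1"); p=r.x
    a=p[2]; d=POST-p[:2]; L=[np.cos(a)*d[0]+np.sin(a)*d[1],-np.sin(a)*d[0]+np.cos(a)*d[1]]
    print("plinth",np.round(p,4),"res px",np.round(r.fun,1),"post in plinth mm",np.round(np.array(L)*1e3,1))
    t=telemetry.observe()["tool_pos"][:2]-p[:2]
    print("tool in plinth mm",np.round(1e3*np.array([np.cos(a)*t[0]+np.sin(a)*t[1],-np.sin(a)*t[0]+np.cos(a)*t[1]]),1))
    G=np.array([.532,-.0275]);g=.042; d=p[:2]-G
    print("in gallery mm",np.round(1e3*np.array([np.cos(g)*d[0]+np.sin(g)*d[1],-np.sin(g)*d[0]+np.cos(g)*d[1]]),1),"yaw err",round(p[2]-g,3))
    return p
def corners(sc,si,yaw0,os=(130,130),oi=(210,130),f=5):
    # dict name->px ; names: NR=(+,-) NF=(+,+) PR=(-,-) PF=(-,+) C=felt
    L=dict(NR=(.065,-.065,.024),NF=(.065,.065,.024),PR=(-.065,-.065,.024),PF=(-.065,.065,.024),C=(0,0,.02))
    s=load("scene");i=load("side")
    obs=[(s,np.array(v)/f+os,L[k]) for k,v in sc.items()]+[(i,np.array(v)/f+oi,L[k]) for k,v in si.items()]
    return fitp(obs,yaw0)
E
python3 - <<'E'
from h import *
corners(dict(C=(368,266),PR=(424,195),PF=(467,307),NF=(296,343)),dict(C=(400,307),NF=(330,260),NR=(475,263),PR=(476,371),PF=(328,367)),-1.15)
E
```

```text
plinth [ 0.5291 -0.1806 -1.1612] res px [-0.1 -0.3  1.  -1.4  0.4 -0.5  0.8 -0.5  0.   0.1 -0.3 -1.2  0.1 -0.9
 -0.1 -2.9 -1.3 -3.2] post in plinth mm [-72.2 -40.2]
tool in plinth mm [ 43.5 -37.3]
in gallery mm [  -9.3 -152.8] yaw err -1.203
```

```bash
python3 -m creep '[1,0.007,0.004,-0.006,0.04, 1,0.0088,0.006,-0.003,0.08, 1,0.0083,0.007,-0.001,0.09, 1,0.0077,0.0077,-0.001,0.09, 1,0.007,0.0083,-0.001,0.09]';  python3 -c "
from h import *
c=snap('side');crop(c,(210,130,350,240),'side6c.png',5);c=snap('scene');crop(c,(130,130,270,230),'sc6c.png',5)"
```

```text
time: 6.9
tool_pos: [0.5529, -0.2063, 0.0364]
tool_rot: [3.115, 0.036, 1.652]
contact_force: [-0.6, -3.6, 2.5]
opening: 0.092
```

View pics/sc6c.png

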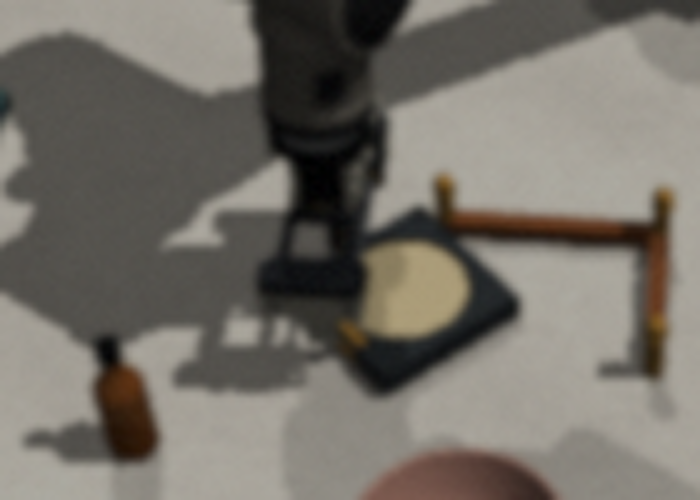

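View pics/side6c.png

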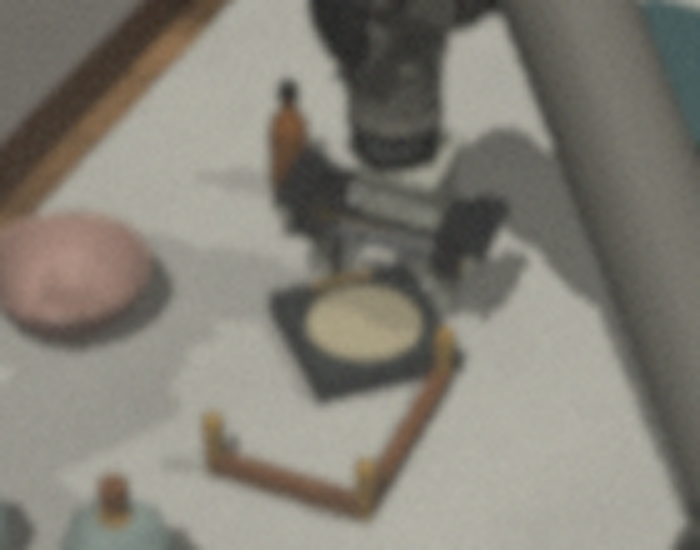

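```bash
python3 - <<'E'
from h import *
corners(dict(C=(414,290),PR=(422,212),PF=(518,300),NF=(378,382)),dict(C=(364,323),NF=(272,297),NR=(408,266),PR=(460,357),PF=(322,394)),-.8)
E
```

```text
plinth [ 0.5489 -0.1466 -0.7912] res px [-1.7 -0.4  1.  -2.5  1.2 -0.7  0.8 -1.  -0.3  0.2 -0.9 -1.6  0.  -1.3
  0.1 -0.9 -1.5 -1.9] post in plinth mm [-71.5 -49.3]
tool in plinth mm [ 45.  -38.4]
in gallery mm [  11.8 -119.7] yaw err -0.833
```

```bash
python3 -m creep '[1,-0.003,0.010,-0.001,0.02, 1,-0.002,0.010,-0.001,0.05, 1,-0.001,0.010,-0.001,0.07, 1,0,0.010,-0.001,0.07]';  python3 -c "
from h import *
c=snap('side');crop(c,(210,130,350,240),'side7c.png',5);c=snap('scene');crop(c,(130,130,270,230),'sc7c.png',5)"
```

```text
time: 7.5
tool_pos: [0.5625, -0.1777, 0.0398]
tool_rot: [3.079, 0.068, 1.856]
contact_force: [4.5, -3.5, -3.3]
opening: 0.0922
```

View pics/sc7c.png

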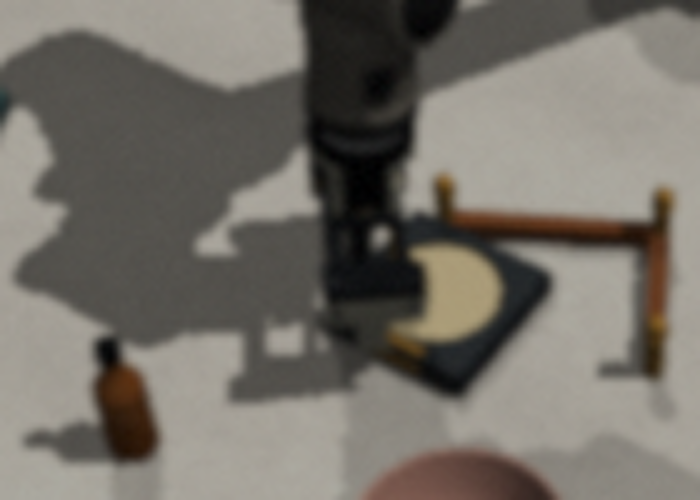

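View pics/side7c.png

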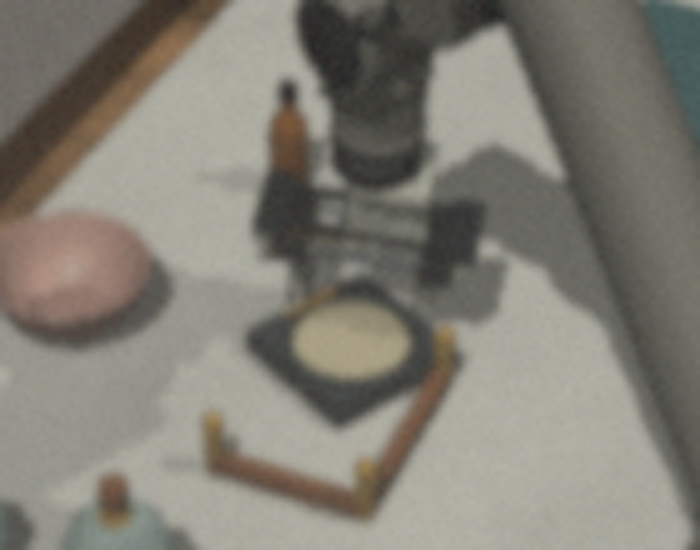

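```bash
python3 - <<'E'
from h import *
corners(dict(PF=(551,276),NF=(458,385)),dict(C=(351,340),NF=(246,337),NR=(354,278),PF=(340,424)),-.6)
E
```

```text
plinth [ 0.5501 -0.1213 -0.4242] res px [ 0.6 -1.5  0.7 -1.  -0.5  0.2 -0.9 -1.4  0.7 -1.9 -0.3 -2.7] post in plinth mm [-75.2 -44. ]
tool in plinth mm [ 34.  -45.6]
in gallery mm [ 14.2 -94.4] yaw err -0.466
```

```bash
python3 -m creep '[1,0.002,0.012,-0.002,0.12, 1,0.002,0.012,-0.001,0.12, 1,0.001,0.012,-0.001,0.10, 1,0.001,0.012,0,0.08]';  python3 -c "
from h import *
c=snap('side');crop(c,(210,130,350,240),'side8c.png',5);c=snap('scene');crop(c,(130,130,270,230),'sc8c.png',5)"
```

```text
time: 8.1
tool_pos: [0.5732, -0.1324, 0.0403]
tool_rot: [3.069, 0.08, 2.273]
contact_force: [0.9, -2.6, -2.8]
opening: 0.0915
```

View pics/sc8c.png

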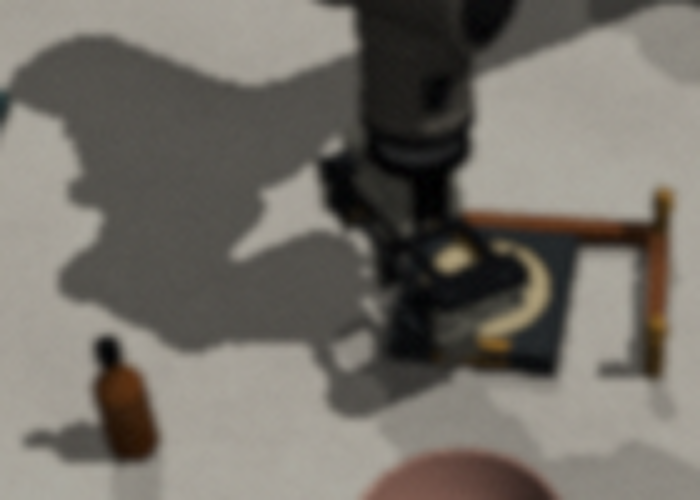

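View pics/side8c.png

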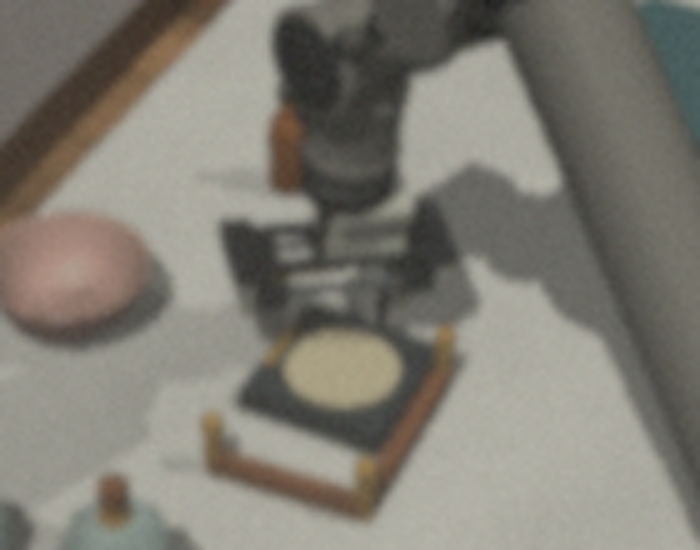

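```bash
python3 - <<'E'
from h import *
corners(dict(PF=(580,236),NF=(556,360)),dict(C=(343,369),NF=(239,392),PF=(378,448)),-.05)
E
```

```text
plinth [ 0.5382 -0.0853 -0.0292] res px [ 0.4 -0.9  0.2 -0.6 -0.1  0.2 -0.3 -0.8 -0.3 -1.8] post in plinth mm [-73.4 -47.3]
tool in plinth mm [ 36.1 -45.2]
in gallery mm [  3.8 -58. ] yaw err -0.071
```

```bash
python3 -m creep '[1,-0.001,0.012,-0.001,0.04, 1,-0.001,0.012,-0.001,0.03, 1,-0.001,0.012,-0.001,0, 1,-0.001,0.010,0,0]';  python3 -c "
from h import *
c=snap('side');crop(c,(210,130,350,240),'side9c.png',5);c=snap('scene');crop(c,(130,130,270,230),'sc9c.png',5)"
```

```text
time: 8.7
tool_pos: [0.5719, -0.0902, 0.0405]
tool_rot: [3.067, 0.091, 2.333]
contact_force: [0.1, -3.5, -2.5]
opening: 0.0915
```

View pics/side9c.png

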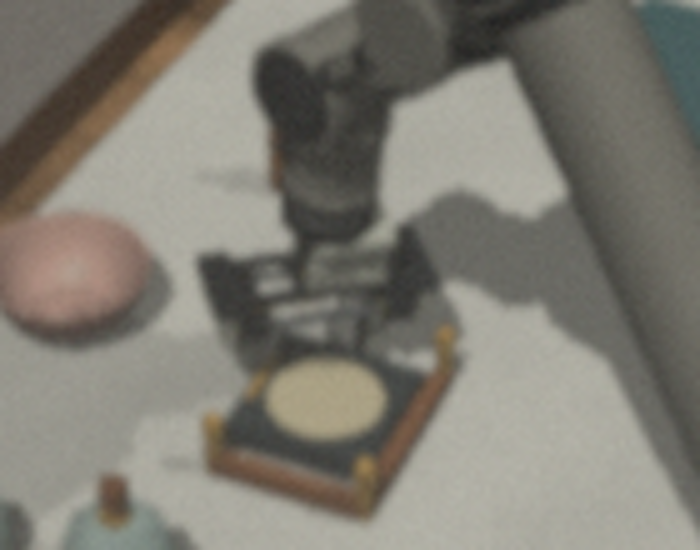

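```bash
python3 -m creep '[1,-0.001,0.009,-0.001,0, 1,-0.002,0.008,-0.001,0, 1,-0.003,0.006,0,0]';  python3 -c "
from h import *
c=snap('side');crop(c,(210,130,350,240),'side10c.png',5);c=snap('scene');crop(c,(130,130,270,230),'sc10c.png',5)"
```

```text
time: 9.18
tool_pos: [0.5685, -0.0691, 0.0404]
tool_rot: [3.065, 0.099, 2.332]
contact_force: [4.2, -4.7, -2.7]
opening: 0.0921
```

View pics/side10c.png

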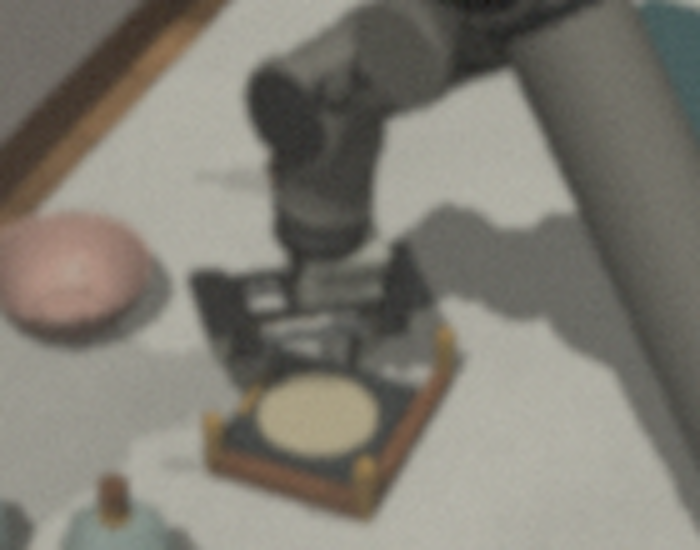

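View pics/sc10c.png

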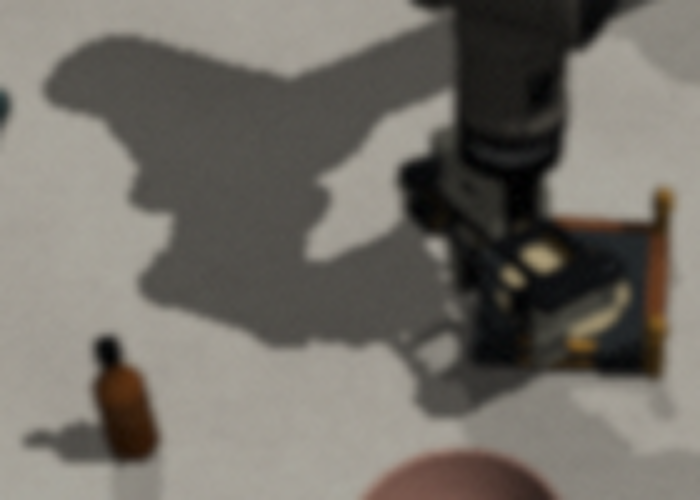

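```bash
python3 -m creep '[1,-0.003,0.006,0,0]'; python3 -m creep '[1,-0.004,0.005,0,0]'; python3 -m creep '[1,-0.004,0.005,0,0]'; python3 - <<'E'
from h import *
c=snap('side');crop(c,(220,180,320,240),'side11c.png',7)
print(telemetry.observe()['contact_force'])
E
```

```text
time: 9.4
tool_pos: [0.5681, -0.067, 0.0413]
tool_rot: [3.065, 0.108, 2.336]
contact_force: [5.4, -39.3, -4.5]
opening: 0.0922
time: 9.52
tool_pos: [0.5677, -0.067, 0.0424]
tool_rot: [3.065, 0.12, 2.338]
contact_force: [8.8, -25.5, -7.3]
opening: 0.0913
time: 9.65
tool_pos: [0.5674, -0.0668, 0.0436]
tool_rot: [3.063, 0.131, 2.339]
contact_force: [8.2, -22.8, -6.6]
opening: 0.0916
[  8.32591437 -25.08340045  -6.61742027]
```

View pics/side11c.png

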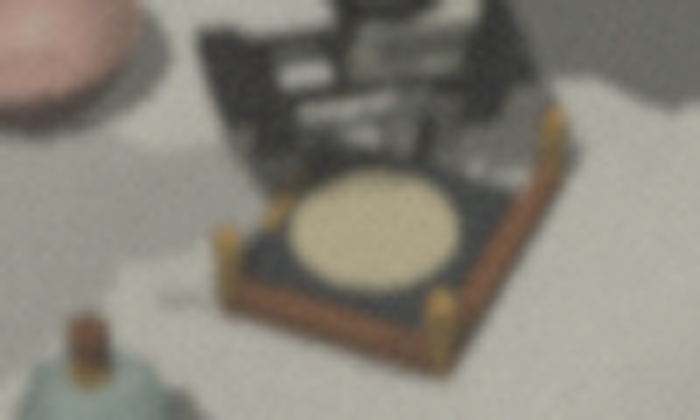

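```bash
python3 -m creep '[1,0.012,-0.015,0,0, 1,0.01,-0.012,0.01,0, 1,0,-0.02,0.06,0, 1,0,-0.05,0.03,0, 1,0,-0.06,0.02,0]'; python3 - <<'E'
from h import *
c=snap('side');crop(c,(220,180,320,240),'side12c.png',7);c=snap('scene');crop(c,(190,145,290,215),'sc12c.png',7)
E
```

```text
time: 10.32
tool_pos: [0.5848, -0.2211, 0.1613]
tool_rot: [3.068, 0.113, 2.341]
contact_force: [1.3, -0.4, -0.6]
opening: 0.0919
```

View pics/side12c.png

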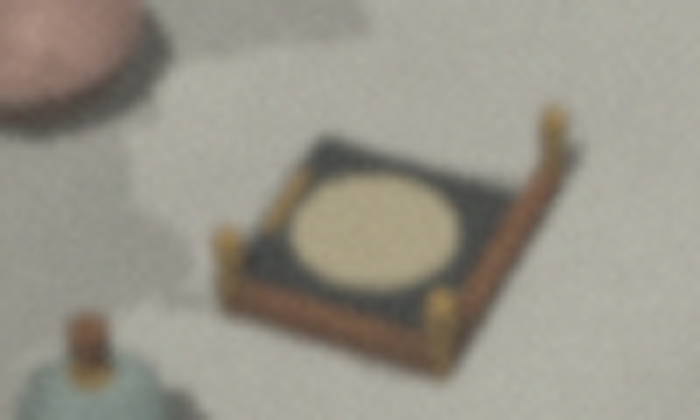

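View pics/sc12c.png

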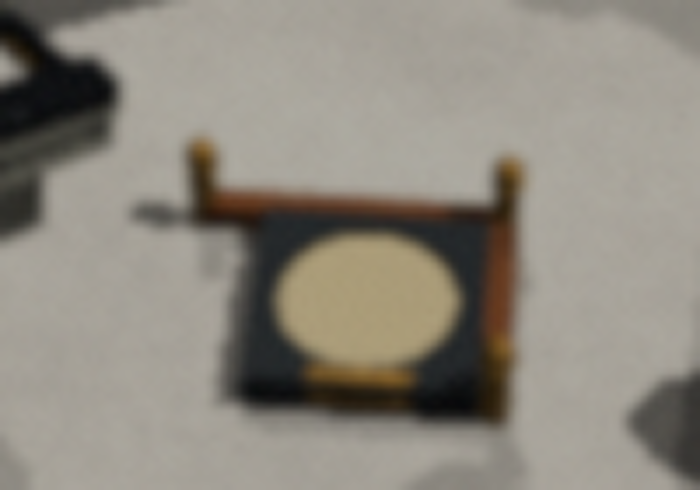

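```bash
python3 - <<'E'
from h import *
for n in("scene","side"):
    for o in felt(load(n)): 
        if abs(o[3][1])<.2: print(n,*o)
s=load("scene");i=load("side")
# gallery refit using balls from both
obs=[(s,(201,150),7,(190,145),0),(s,(510,172),7,(190,145),1),(s,(499,352),7,(190,145),2),(i,(555,118),7,(220,180),0),(i,(442,303),7,(220,180),1),(i,(228,243),7,(220,180),2)]
L=np.array([[-.073,-.1],[-.073,.073],[.060,.073]])
def f(p):
    r=[]
    for c,u,k,o,j in obs:
        a=p[2];l=L[j];X=[p[0]+np.cos(a)*l[0]-np.sin(a)*l[1],p[1]+np.sin(a)*l[0]+np.cos(a)*l[1],.053]
        r+=list(proj(c,X)[0]-(np.array(u)/k+o))
    return r
r=least_squares(f,[.53,-.03,.04]);print(r.x,np.round(r.fun,2))
# overlay
for c,n,o in((s,"scene",(190,145)),(i,"side",(220,180))):
    k=7;im=cv2.resize(c["image"][o[1]:o[1]+70,o[0]:o[0]+100,::-1],None,fx=k,fy=k,interpolation=cv2.INTER_CUBIC)
    a=r.x[2];R=np.array([[np.cos(a),-np.sin(a)],[np.sin(a),np.cos(a)]])
    def dr(pts,z,col):
        P=np.c_[(R@np.array(pts).T).T+r.x[:2],np.full(len(pts),z)]
        u=((proj(c,P)-o+.5)*k).astype(np.int32); cv2.polylines(im,[u],True,col,1)
    dr([(-.065,-.065),(.065,-.065),(.065,.065),(-.065,.065)],.024,(0,255,0))
    dr([(.05*np.cos(t),.05*np.sin(t)) for t in np.linspace(0,6.28,60)],.02,(0,0,255))
    dr([(-.065,-.1),(-.065,.065),(.06,.065),(.06,.081),(-.081,.081),(-.081,-.1)],.018,(255,255,0))
    cv2.imwrite(f"pics/ov_{n}.png",im)
E
```

```text
scene [242.  188.2] 435 [ 0.5381 -0.0279] [ 0.5363 -0.0269] 0.113
[ 0.53287093 -0.02638745  0.04768887] [ 0.07  0.15 -0.19 -0.27  0.04 -0.23 -0.17  0.19 -0.08  0.29 -0.06 -0.51]
```

View pics/ov_scene.png

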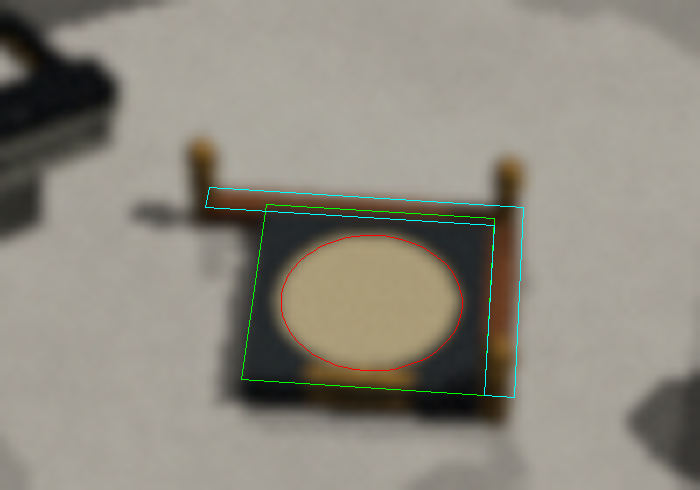

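View pics/ov_side.png

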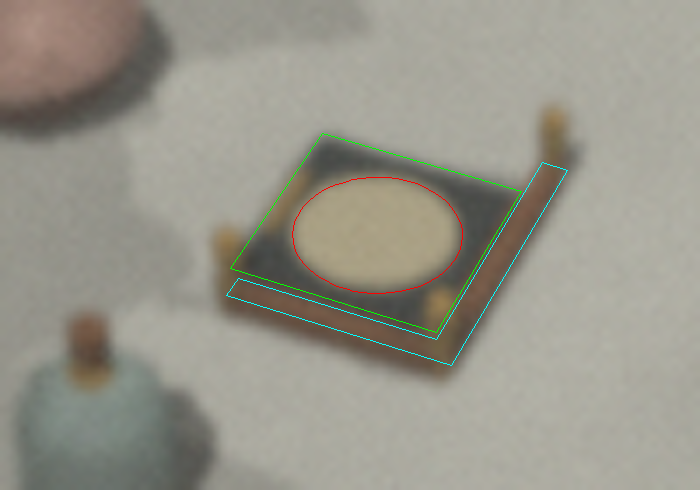

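```bash
python3 -m creep '[0.7,0.012,0.02,0,-0.18, 0.7,0.012,0.02,0,-0.18, 0.7,0.012,0.02,0,-0.18, 0.7,0.012,0.02,0,-0.18, 0.7,0.012,0.02,0,-0.18, 0.7,0,0.02,0,-0.18, 0.7,0,0.02,0,-0.18, 0.7,0,0.02,0,-0.18, 0.7,0,0.02,0,-0.18, 0.7,0,0,0,-0.18, 0.7,0,0,0,-0.18, 0.7,0,0,0,-0.18]'; python3 -m creep '[0.7,0,0,-0.04,-0.15, 0.7,0,0,-0.04,0]'
```

```text
time: 11.92
tool_pos: [0.6333, -0.0283, 0.1481]
tool_rot: [3.099, 0.122, 0.101]
contact_force: [1.3, 0.3, 0.3]
opening: 0.0643
time: 12.18
tool_pos: [0.6333, -0.0265, 0.0678]
tool_rot: [3.1, 0.121, -0.057]
contact_force: [0.4, 0.2, 0.5]
opening: 0.064
```

```bash
python3 -m creep '[0.7,0.007,-0.01,-0.02,0.10, 0.7,0,0,-0.01,0]';python3 -m creep '[0.7,-0.012,0,0,0]'; python3 -m creep '[0.7,-0.012,0,-0.001,0]'; python3 -m creep '[0.7,-0.008,0,-0.001,0]'
```

```text
time: 12.42
tool_pos: [0.6363, -0.0344, 0.0323]
tool_rot: [3.104, 0.132, 0.044]
contact_force: [0.2, 0.8, -0.3]
opening: 0.0644
time: 12.55
tool_pos: [0.6232, -0.0334, 0.0307]
tool_rot: [3.105, 0.134, 0.041]
contact_force: [-0.5, 0.9, 0.9]
opening: 0.0642
time: 12.68
tool_pos: [0.6118, -0.0327, 0.0297]
tool_rot: [3.105, 0.132, 0.039]
contact_force: [29.1, -1.5, 2.2]
opening: 0.064
time: 12.8
tool_pos: [0.6114, -0.0327, 0.0309]
tool_rot: [3.102, 0.111, 0.037]
contact_force: [31.8, -1.7, -5.1]
opening: 0.0647
```

```bash
python3 -m creep '[0.7,-0.008,0,-0.001,0]';python3 -m creep '[0.7,-0.008,0,-0.001,0, 0.7,-0.008,0,-0.001,0]'; python3 -m creep '[0.7,-0.008,0,-0.001,0]'; python3 -m creep '[0.7,-0.008,0,-0.001,0]'
```

```text
time: 12.92
tool_pos: [0.6112, -0.0327, 0.0325]
tool_rot: [3.1, 0.09, 0.036]
contact_force: [21.9, -1.4, -4.6]
opening: 0.0641
time: 13.18
tool_pos: [0.6105, -0.0328, 0.036]
tool_rot: [3.095, 0.049, 0.034]
contact_force: [21.8, -1.2, -3.4]
opening: 0.0643
time: 13.3
tool_pos: [0.6101, -0.0328, 0.038]
tool_rot: [3.093, 0.029, 0.033]
contact_force: [20.5, -1.4, -4.3]
opening: 0.0642
time: 13.42
tool_pos: [0.6097, -0.0328, 0.0401]
tool_rot: [3.09, 0.01, 0.032]
contact_force: [20.3, -1.2, -3.1]
opening: 0.0644
```

```bash
python3 -m creep '[0.7,-0.006,0,-0.002,0]'; python3 -m creep '[0.7,0.012,0,0,0, 0.7,0.01,0,0.01,0, 0.7,0,0,0.05,0,0.7,-0.01,-0.02,0.04,0]'; python3 - <<'E'
from h import *
c=snap('side');crop(c,(220,180,320,240),'side13c.png',7);c=snap('scene');crop(c,(190,145,290,215),'sc13c.png',7)
E
```

```text
time: 13.55
tool_pos: [0.6096, -0.0327, 0.0408]
tool_rot: [3.088, -0.006, 0.032]
contact_force: [14.2, -2.0, -3.4]
opening: 0.0642
time: 14.05
tool_pos: [0.619, -0.0479, 0.1406]
tool_rot: [3.093, 0.002, 0.024]
contact_force: [0.2, -0.5, -0.2]
opening: 0.0644
```

View pics/side13c.png

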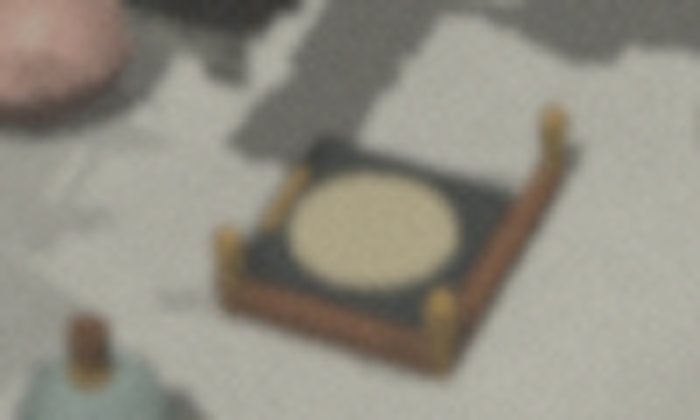

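View pics/sc13c.png

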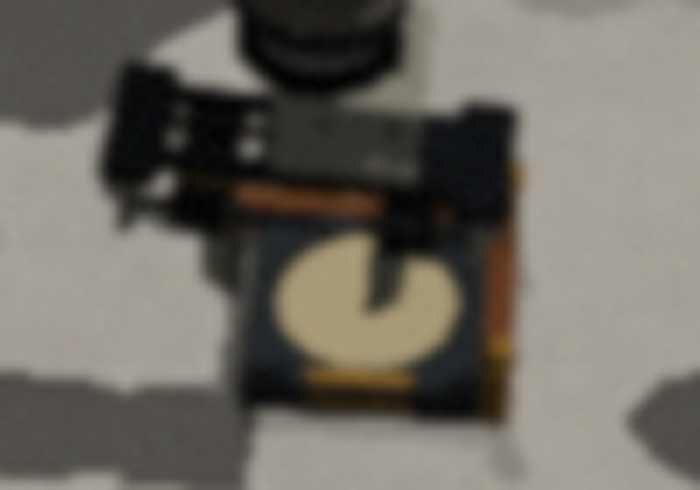

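```bash
python3 -m creep '[0,-0.05,0.02,0,0, 0,-0.05,0.04,0,0, 0,-0.04,0.045,0,0, 0,0,0.055,0,0, 0,0,0,-0.05,0, 0,0,0,-0.045,0,0,0,0,0,0]'; python3 -m creep '[0,0,-0.015,0,0]'; python3 -m creep '[0,0,-0.012,0,0]'
```

```text
time: 15.02
tool_pos: [0.4697, 0.1178, 0.0446]
tool_rot: [3.096, 0.0, 0.006]
contact_force: [0.4, -0.2, 0.4]
opening: 0.0017
time: 15.15
tool_pos: [0.47, 0.1031, 0.0454]
tool_rot: [3.096, -0.0, 0.007]
contact_force: [0.3, 0.1, -0.9]
opening: 0.0006
time: 15.28
tool_pos: [0.4706, 0.09, 0.0467]
tool_rot: [3.096, -0.002, 0.006]
contact_force: [0.8, 0.3, -1.0]
opening: 0.0005
```

```bash
python3 -m creep '[0,0.01,0.004,-0.014,0, 0,0,0,0,0]'; python3 -m creep '[0,0,-0.010,-0.002,0]'; python3 -m creep '[0,0,-0.010,0,0]'; python3 -m creep '[0,0,-0.010,0,0]'
```

```text
time: 15.52
tool_pos: [0.4829, 0.0923, 0.034]
tool_rot: [3.096, -0.007, 0.002]
contact_force: [-0.4, -0.2, -0.5]
opening: 0.0002
time: 15.65
tool_pos: [0.4832, 0.0824, 0.0322]
tool_rot: [3.096, -0.007, 0.003]
contact_force: [-0.6, 0.6, 0.4]
opening: 0.0008
time: 15.78
tool_pos: [0.4831, 0.0718, 0.0321]
tool_rot: [3.096, -0.007, 0.003]
contact_force: [-0.2, 0.3, -0.0]
opening: 0.0004
time: 15.9
tool_pos: [0.4831, 0.0622, 0.0322]
tool_rot: [3.099, -0.008, 0.001]
contact_force: [-0.8, 49.6, 6.5]
opening: 0.0005
```

```bash
python3 -m creep '[0,0,-0.008,-0.001,0]'; python3 -m creep '[0,0,-0.008,-0.001,0]'
```

```text
time: 16.02
tool_pos: [0.4832, 0.0613, 0.0322]
tool_rot: [3.111, -0.01, -0.006]
contact_force: [-2.4, 83.6, 17.8]
opening: 0.0002
time: 16.15
tool_pos: [0.4832, 0.0614, 0.0324]
tool_rot: [3.124, -0.013, -0.01]
contact_force: [-2.3, 61.4, 13.5]
opening: 0.0004
```

```bash
python3 -m creep '[0,0,-0.006,-0.001,0]'; python3 -m creep '[0,0,-0.006,-0.001,0]';  python3 -m creep '[0.5,0,0.012,0,0, 0.8,0,0.02,0.02,0, 1,0,0.01,0.06,0,1,0,0,0.06,0,1,0,0,0.06,0]'
```

```text
time: 16.27
tool_pos: [0.4832, 0.0618, 0.0326]
tool_rot: [3.133, -0.015, -0.012]
contact_force: [-1.1, 37.2, 10.4]
opening: 0.0006
time: 16.4
tool_pos: [0.4831, 0.0616, 0.0328]
tool_rot: [3.141, -0.017, -0.014]
contact_force: [-1.3, 40.6, 10.6]
opening: 0.0004
time: 17.02
tool_pos: [0.4791, 0.1042, 0.2345]
tool_rot: [3.14, -0.006, -0.013]
contact_force: [1.7, 0.1, -0.9]
opening: 0.046
```

```bash
python3 - <<'E'
from h import *
c=snap('side');crop(c,(160,200,290,320),'side14c.png',6);c=snap('scene');crop(c,(280,165,380,245),'sc14c.png',7)
E
```

```text
(no output)
```

View pics/side14c.png

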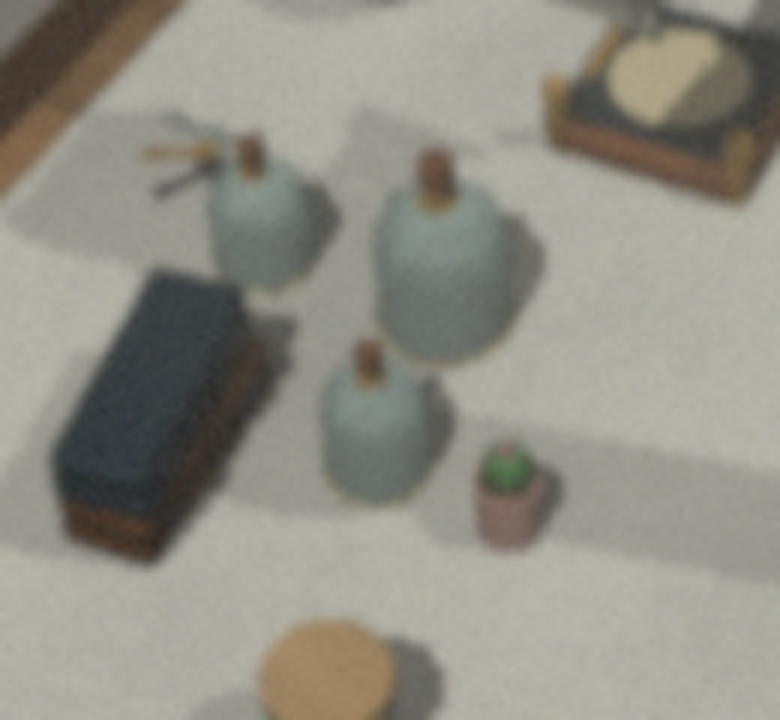

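View pics/sc14c.png

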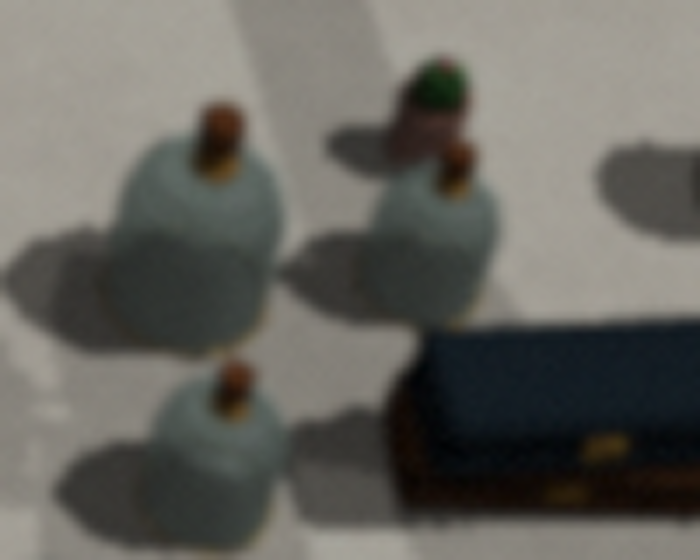

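```bash
python3 - <<'E'
from h import *
s=load("scene");i=load("side")
S=lambda u:np.array(u)/7+(280,165)-.43
I=lambda u:np.array(u)/6+(160,200)-.42
def fit(obs,x0):
    def f(p):
        r=[]
        for c,u,z,rad in obs:
            X=np.array([p[0],p[1],z])
            if rad:
                o=-c["R"].T@c["t"]; d=o[:2]-X[:2]; X[:2]+=rad*d/np.linalg.norm(d)
            r+=list(proj(c,X)[0]-u)
        return r
    r=least_squares(f,x0);print(np.round(r.x,4),np.round(r.fun,1))
print("cactus");fit([(i,I((507,446)),.074,0),(i,I((507,468)),.061,0),(i,I((509,549)),0,.02),(s,S((441,64)),.075,0),(s,S((440,90)),.060,0)],[.46,.353])
print("dome");fit([(i,I((437,174)),.130,0),(i,I((445,362)),0,.045),(i,I((437,155)),.140,0),(s,S((221,127)),.130,0)],[.57,.22])
print(telemetry.observe()['qpos'][5])
E
```

```text
cactus
[0.4618 0.3512] [-0.2 -0.1 -0.1 -1.4  0.4  0.5  0.8  0.3  0.  -0.7]
dome
[0.5806 0.2191] [-0.  -0.7  1.   0.7 -0.2  0.5 -0.1  1.1]
1.6436758640988707
```

```bash
python3 -m creep '[1,-0.004,0.05,0,0.01, 1,-0.003,0.05,0,0, 1,-0.003,0.05,0,0, 1,-0.003,0.05,0,0, 1,-0.003,0.047,0,0, 1,0,0,-0.04,0,1,0,0,-0.04,0,1,0,0,0,0]'; python3 - <<'E'
from h import *
c=snap('wrist','wrist15.png')
print(telemetry.observe()['tool_pos'],telemetry.observe()['tool_rot'])
c=snap('side');crop(c,(160,200,290,320),'side15c.png',6);c=snap('scene');crop(c,(280,145,380,225),'sc15c.png',7)
E
```

```text
time: 18.12
tool_pos: [0.4656, 0.3541, 0.1534]
tool_rot: [3.137, -0.02, -0.009]
contact_force: [-0.5, -0.1, 0.6]
opening: 0.0916
[0.46674559 0.35460675 0.15547771] [ 3.13912387 -0.02307237 -0.00888716]
```

View pics/wrist15.png

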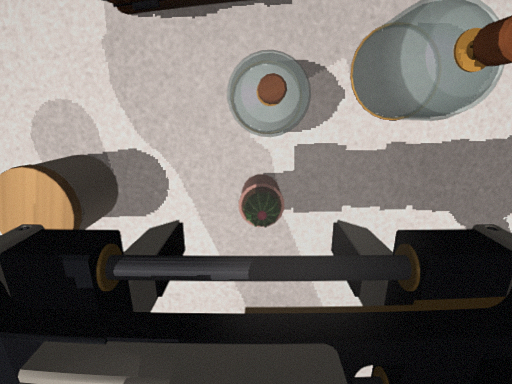

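View pics/side15c.png

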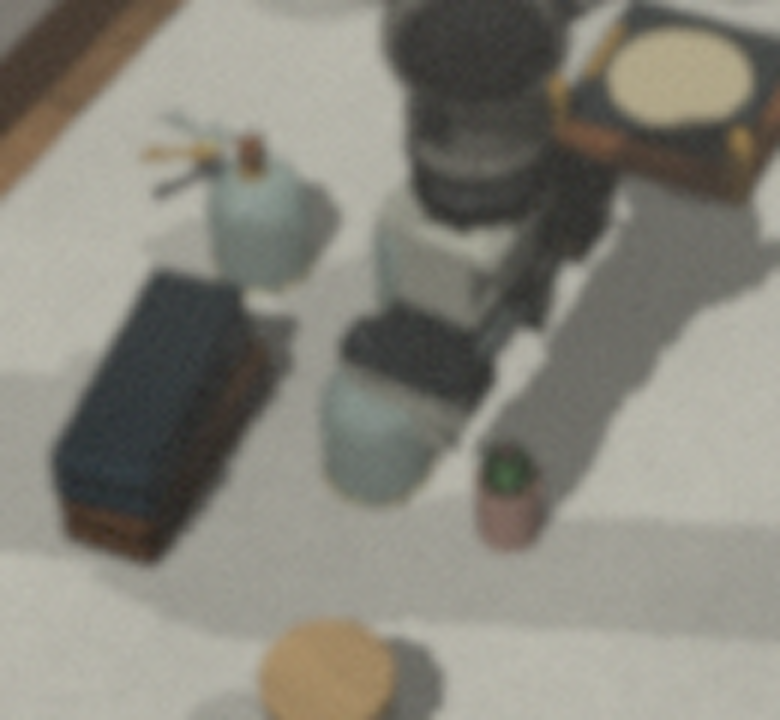

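View pics/sc15c.png

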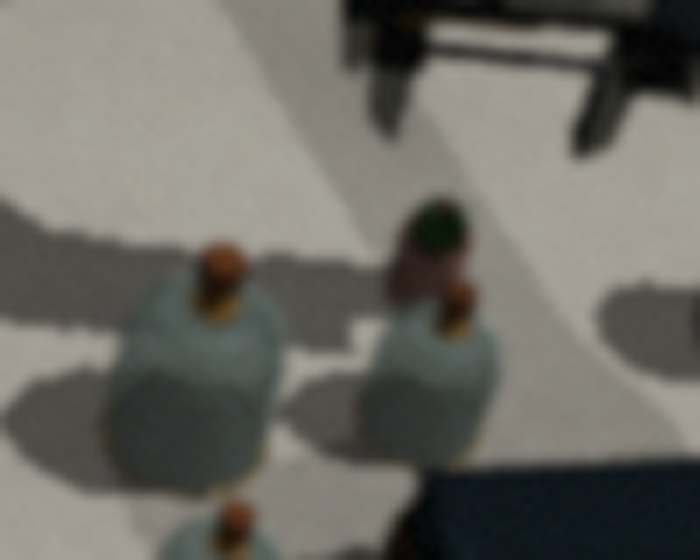

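```bash
python3 - <<'E'
from h import *
w=load("wrist")
print("cactus top",onz(w,[(262,214)],.076),"pot rim far/left/right",onz(w,[(262,176),(240,197),(283,197)],.047))
print("knob top",onz(w,[(505,38)],.141), "ring left/bottom",onz(w,[(352,80),(395,118)],.004))
print("small dome knob",onz(w,[(272,88)],.106))
E
```

```text
cactus top [[0.46139512 0.34964551 0.076     ]] pot rim far/left/right [[0.48629102 0.34895792 0.047     ]
 [0.46724473 0.36877641 0.047     ]
 [0.46685215 0.33019445 0.047     ]]
knob top [[0.57775866 0.22641644 0.141     ]] ring left/bottom [[0.57104697 0.26078191 0.004     ]
 [0.53534418 0.21455922 0.004     ]]
small dome knob [[0.55456715 0.34360432 0.106     ]]
```

```bash
python3 -m creep '[1,-0.003,-0.004,-0.04,0, 1,0,0,-0.04,0,1,0,0,-0.03,0,1,0,0,-0.008,0,1,0,0,0,0]'; python3 - <<'E'
from h import *
c=snap('wrist','wrist16.png');print(telemetry.observe()['tool_pos'])
E
```

```text
time: 18.9
tool_pos: [0.4723, 0.3533, 0.0483]
tool_rot: [-3.131, -0.046, -0.012]
contact_force: [0.0, -0.7, -0.2]
opening: 0.0918
[0.47252028 0.35346869 0.04874173]
```

View pics/wrist16.png

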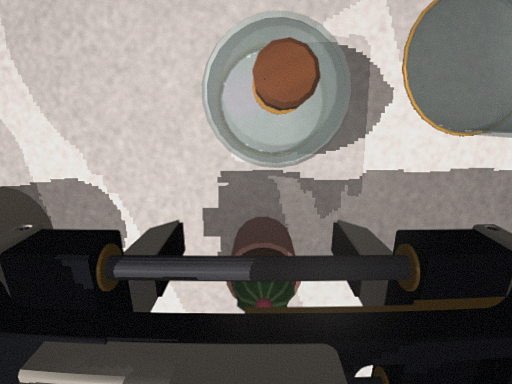

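```bash
python3 -m creep '[1,-0.009,-0.003,-0.007,0, 1,-0.001,0,-0.005,0, 1,0,0,0,0]'; python3 -c "
from h import *
print(telemetry.observe()['tool_pos'],telemetry.observe()['tool_rot'])"
```

```text
time: 19.32
tool_pos: [0.4629, 0.351, 0.0389]
tool_rot: [-3.128, -0.051, -0.012]
contact_force: [0.3, 0.8, 0.2]
opening: 0.0918
[0.46294192 0.35101192 0.03889748] [-3.12790274 -0.05092301 -0.01187904]
```

```bash
python3 -m creep '[0.25,0,0,-0.002,0, 0.25,0,0,0,0, 0.25,0,0,0,0, 0.25,0,0,0,0]' 15; python3 -m creep '[0.25,0,0,0.03,0, 0.25,0,0,0.05,0,0.25,0,0,0.05,0,0.25,0,0,0.0,0]'; python3 - <<'E'
from h import *
c=snap('side');crop(c,(160,200,290,320),'side17c.png',6);c=snap('scene');crop(c,(280,125,380,225),'sc17c.png',6)
E
```

```text
time: 19.82
tool_pos: [0.4634, 0.3513, 0.0371]
tool_rot: [-3.127, -0.052, -0.012]
contact_force: [-0.2, -0.4, -0.2]
opening: 0.0565
time: 20.32
tool_pos: [0.4627, 0.3508, 0.1702]
tool_rot: [-3.128, -0.05, -0.012]
contact_force: [0.4, 1.1, -0.1]
opening: 0.0237
```

View pics/side17c.png

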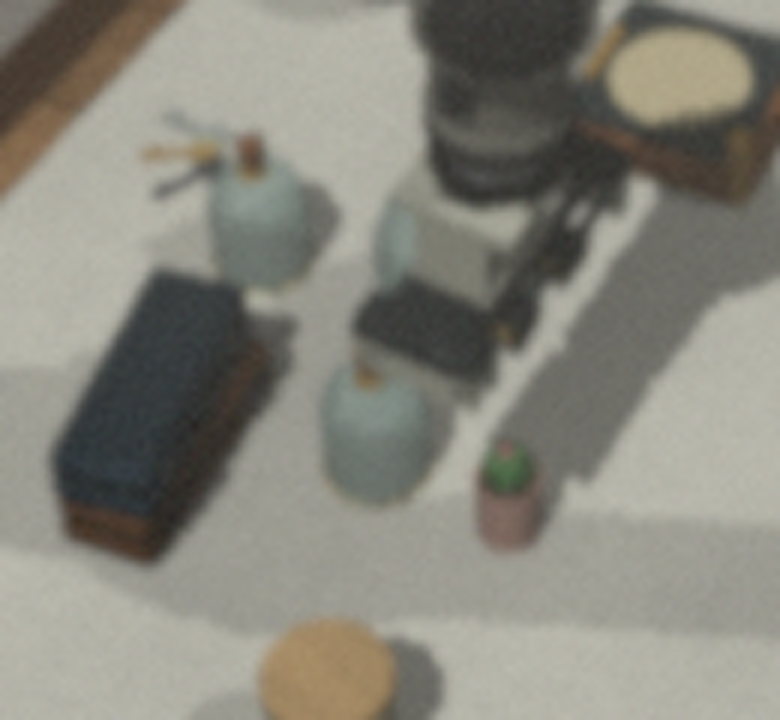

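View pics/sc17c.png

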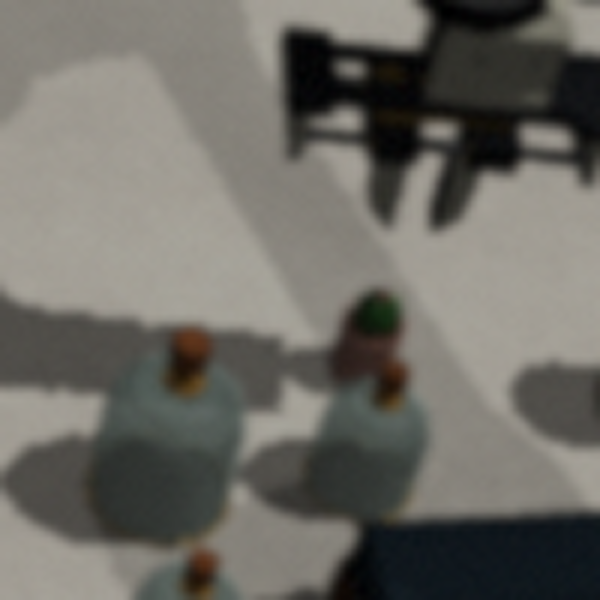

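The fingers had not finished closing when I lifted. The cactus still stands untouched at side crop (508,500), so I'll redo the grasp with more closing time.

```bash
python3 -m creep '[1,0,0,0,0,1,0,0,0,0,1,0,0,0,0,1,0,0,0,0,1,0,0,0,0,1,0,0,0,0,1,0,0,0,0]'; python3 -m creep '[1,0,0,-0.04,0,1,0,0,-0.04,0,1,0,0,-0.03,0,1,0,0,-0.015,0,1,0,0,0,0]'
```

```text
time: 21.3
tool_pos: [0.459, 0.3484, 0.1612]
tool_rot: [-3.137, -0.036, -0.012]
contact_force: [1.3, 0.9, 0.3]
opening: 0.0881
time: 21.92
tool_pos: [0.4602, 0.3492, 0.0349]
tool_rot: [-3.134, -0.041, -0.012]
contact_force: [0.8, 0.5, 0.6]
opening: 0.0918
```

```bash
python3 -m creep '[0.25,0.003,0.001,0.001,0, 0.25,0,0,0,0, 0.25,0,0,0,0, 0.25,0,0,0,0, 0.25,0,0,0,0, 0.25,0,0,0,0, 0.25,0,0,0,0]' 15
```

```text
time: 22.8
tool_pos: [0.4655, 0.3514, 0.04]
tool_rot: [-3.131, -0.047, -0.012]
contact_force: [-0.0, 0.2, 0.5]
opening: 0.0405
```

```bash
python3 -m creep '[0.25,0,0,0.02,0, 0.25,0,0,0.05,0,0.25,0,0,0.06,0]'; python3 - <<'E'
from h import *
c=snap('side');crop(c,(180,180,310,300),'side18c.png',6)
E
```

```text
time: 23.18
tool_pos: [0.462, 0.3493, 0.1669]
tool_rot: [-3.138, -0.034, -0.012]
contact_force: [1.3, 0.7, -1.5]
opening: 0.0401
```

View pics/side18c.png

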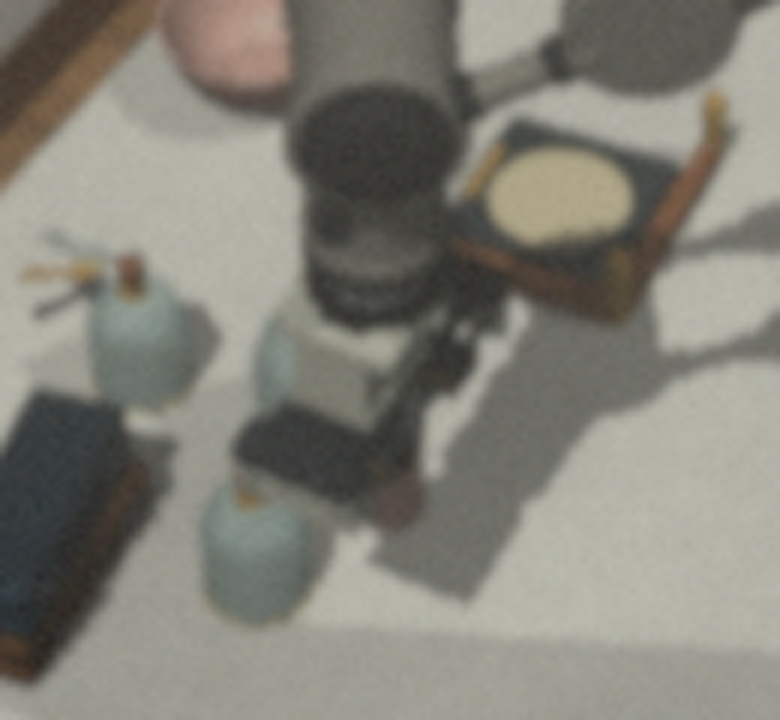

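```bash
python3 - <<'E'
from h import *
i=load("side");s=load("scene")
print(onz(i,[np.array((374.5,230))/7+(220,180)-.43,np.array((560,198))/6+(180,180)-.42],.02),onz(s,[np.array((368,300))/7+(190,145)-.43],.02))
E
```

```text
[[ 0.53574452 -0.02872914  0.02      ]
 [ 0.53591224 -0.0276111   0.02      ]] [[ 0.53238838 -0.02831199  0.02      ]]
```

```bash
python3 -m creep '[0.25,0,-0.05,0.01,0, 0.25,0,-0.054,0.01,0,0.25,0,-0.054,0,0,0.25,0.008,-0.055,0,0,0.25,0.02,-0.055,0,0,0.25,0.023,-0.055,0,0,0.25,0.023,-0.05,0,0,0.25,0,0,0,0]'; python3 -c "
from h import *
print(telemetry.observe()['tool_pos'],telemetry.observe()['tool_rot'])"
```

```text
time: 24.22
tool_pos: [0.5402, -0.0319, 0.1979]
tool_rot: [-3.128, -0.054, -0.009]
contact_force: [-1.4, 1.3, -0.4]
opening: 0.0401
[ 0.54015114 -0.03188566  0.19792312] [-3.12757023 -0.0544747  -0.00907448]
```

```bash
python3 -m creep '[0.25,-0.003,0.004,-0.04,0, 0.25,0,0,-0.04,0,0.25,0,0,-0.03,0,0.25,0,0,-0.01,0,0.25,0,0,0,0]'; python3 - <<'E'
from h import *
c=snap('side');crop(c,(220,160,320,240),'side19c.png',7);c=snap('scene');crop(c,(190,135,290,215),'sc19c.png',7);c=snap('wrist','wrist19.png')
print(telemetry.observe()['tool_pos'],telemetry.observe()['tool_rot'])
E
```

```text
time: 24.85
tool_pos: [0.5354, -0.0245, 0.0749]
tool_rot: [-3.126, -0.054, -0.008]
contact_force: [0.1, 0.4, -0.5]
opening: 0.0402
[ 0.53642168 -0.02503431  0.07622674] [-3.12690458 -0.05744297 -0.00872273]
```

View pics/side19c.png

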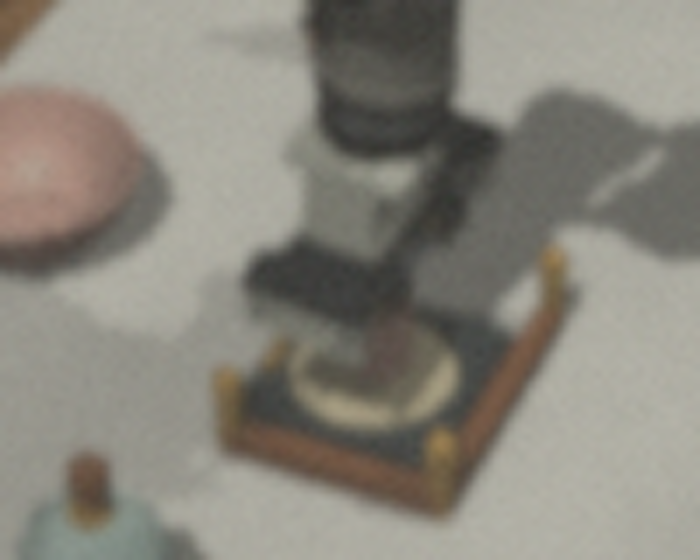

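View pics/sc19c.png

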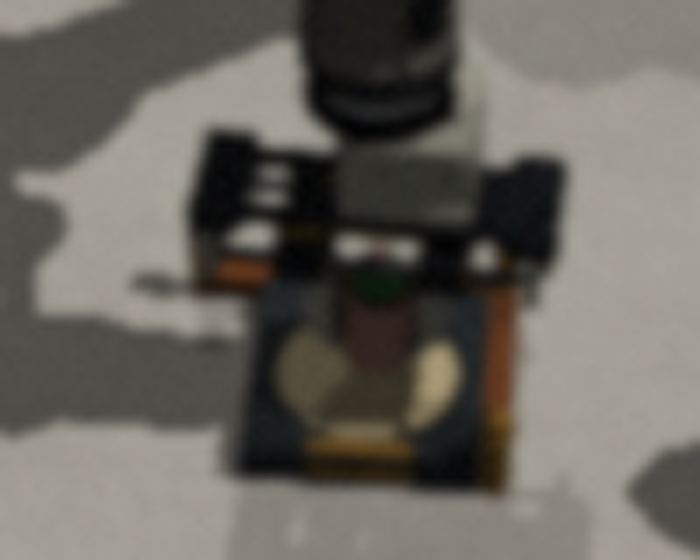

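View pics/wrist19.png

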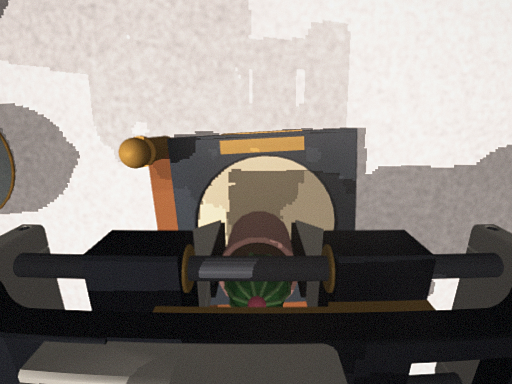

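```bash
python3 - <<'E'
from h import *
w=load("wrist")
print(onz(w,[(265,155),(197,217),(335,215)],.022)[:,:2], "np",onz(w,[(262,146)],.024)[:,:2], "edge",onz(w,[(263,131)],.024)[:,:2],"pot rim",onz(w,[(258,209)],.0135+.0)[:,:2])
E
```

```text
[[ 0.58448757 -0.03000359]
 [ 0.54027472  0.01907373]
 [ 0.54145627 -0.08003034]] np [[ 0.59072524 -0.02798723]] edge [[ 0.60059403 -0.02869461]] pot rim [[ 0.54361753 -0.02481786]]
```

```bash
python3 -m creep '[0.25,0,-0.004,-0.008,0,0.25,0,0,-0.004,0]'; python3 -m creep '[0.25,0,0,-0.003,0]'; python3 -m creep '[0.25,0,0,-0.002,0]'
```

```text
time: 25.25
tool_pos: [0.5376, -0.0295, 0.0655]
tool_rot: [-3.128, -0.061, -0.009]
contact_force: [0.1, -0.0, -0.7]
opening: 0.0403
time: 25.38
tool_pos: [0.5377, -0.0297, 0.0624]
tool_rot: [-3.128, -0.062, -0.009]
contact_force: [0.5, -0.1, -1.3]
opening: 0.0401
time: 25.5
tool_pos: [0.5377, -0.0297, 0.0602]
tool_rot: [-3.128, -0.062, -0.009]
contact_force: [0.0, 0.5, 1.2]
opening: 0.0403
```

```bash
python3 -m creep '[0.25,-0.001,0,-0.001,0]'; python3 -m creep '[0.9,0,0,0,0,0.9,0,0,0,0,0.9,0,0,0,0,0.9,0,0,0,0,0.9,0,0,0,0,0.9,0,0,0,0]'
```

```text
time: 25.62
tool_pos: [0.5379, -0.0299, 0.06]
tool_rot: [-3.128, -0.065, -0.009]
contact_force: [1.9, 0.5, 7.0]
opening: 0.0403
time: 26.38
tool_pos: [0.5375, -0.0298, 0.0599]
tool_rot: [-3.128, -0.064, -0.009]
contact_force: [0.2, -0.2, 0.8]
opening: 0.0826
```

Released. I rise straight up and check.

```bash
python3 -m creep '[1,0,0,0.03,0,1,0,0,0.06,0,1,0,0,0.06,0,1,0,0.05,0.03,0,1,0,0.05,0,0,1,0,0.05,0,0]'; python3 - <<'E'
from h import *
c=snap('side');crop(c,(200,180,300,260),'side20c.png',7);c=snap('scene');crop(c,(190,135,290,215),'sc20c.png',7);c=snap('wrist','wrist20.png')
print(telemetry.observe()['tool_pos'],telemetry.observe()['tool_rot'])
E
```

```text
time: 27.12
tool_pos: [0.5365, 0.1209, 0.246]
tool_rot: [-3.127, -0.065, -0.017]
contact_force: [0.4, -0.0, -0.0]
opening: 0.0918
[0.53612805 0.12179928 0.24537533] [-3.12668568 -0.06351025 -0.01194302]
```

View pics/side20c.png

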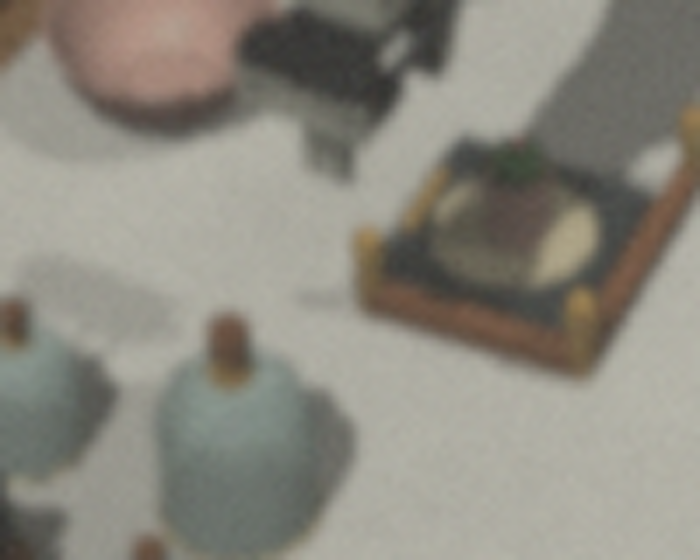

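View pics/sc20c.png

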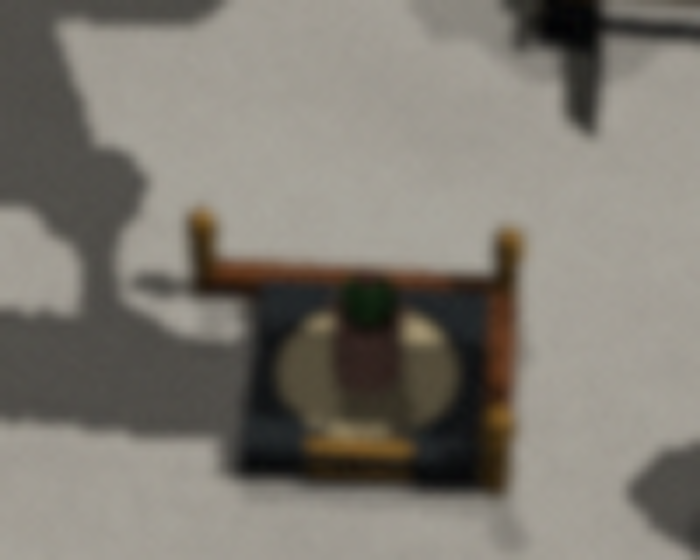

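View pics/wrist20.png

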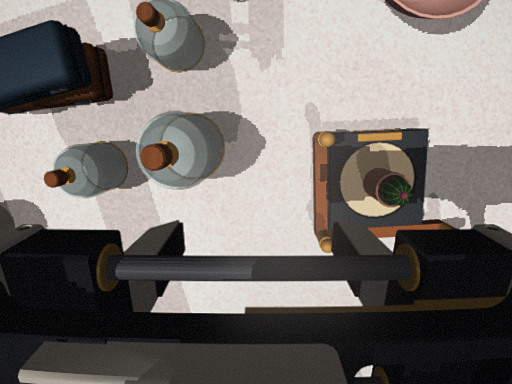

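```bash
python3 - <<'E'
from h import *
w=load("wrist"); crop(w,(130,105,230,195),"k.png",7); crop(w,(310,120,440,230),"f.png",6)
print("felt",onz(w,[(377.5,180)],.02)[:,:2],"cactus",onz(w,[(404,196)],.096)[:,:2])
print("knob top",onz(w,[(152,157)],.141)[:,:2],onz(w,[(157,156)],.13)[:,:2])
print("posts",onz(w,[(327,138),(327,243)],.053)[:,:2])
E
```

```text
felt [[ 0.53484287 -0.03173686]] cactus [[ 0.53156794 -0.03012091]]
knob top [[0.57936073 0.21723636]] [[0.5791493  0.21686338]]
posts [[0.5909936  0.04522712]
 [0.46047935 0.03954191]]
```

View pics/k.png

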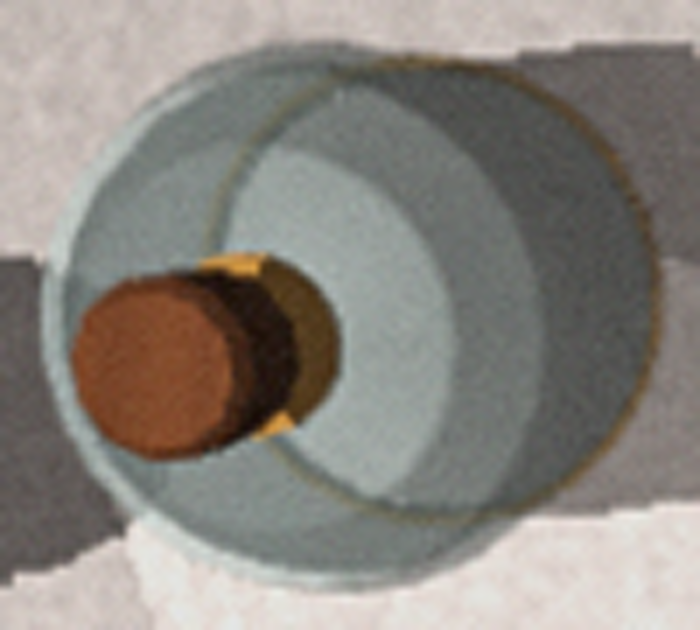

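View pics/f.png

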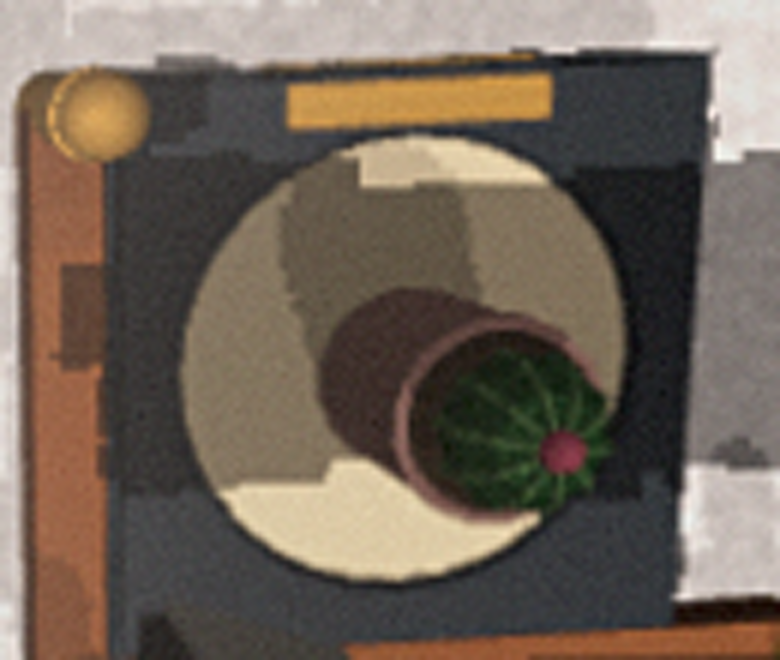

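```bash
python3 - <<'E'
from h import *
w=load("wrist")
print(onz(w,[np.array((437,290))/7+(130,105)-.43],.003)[:,:2],onz(w,[np.array((155,367))/7+(130,105)-.43],.141)[:,:2])
print("pot base",onz(w,[np.array((400,367))/6+(310,120)-.42],.02)[:,:2],"felt",onz(w,[np.array((404,357))/6+(310,120)-.42],.02)[:,:2],"flower",onz(w,[np.array((563,452))/6+(310,120)-.42],.096)[:,:2])
t=telemetry.observe();print(t['tool_pos'],t['tool_rot'])
E
```

```text
[[0.58023036 0.21572111]] [[0.57936558 0.21749402]]
pot base [[ 0.53384634 -0.03013243]] felt [[ 0.53608443 -0.03084852]] flower [[ 0.5327635  -0.02935505]]
[0.53612805 0.12179928 0.24537533] [-3.12668568 -0.06351025 -0.01194302]
```

```bash
python3 -m creep '[1,0.022,0.048,0,0,1,0.022,0.048,0,0,1,0,0,-0.03,0,1,0,0,-0.02,0,1,0,0,0,0]'; python3 - <<'E'
from h import *
t=telemetry.observe();print(t['tool_pos'],t['tool_rot']); snap('wrist','wrist21.png')
c=snap('scene');crop(c,(270,125,370,205),'sc21c.png',7)
E
```

```text
time: 27.9
tool_pos: [0.5824, 0.2151, 0.1931]
tool_rot: [-3.129, -0.063, -0.016]
contact_force: [0.1, 0.2, 0.6]
opening: 0.0919
[0.58240733 0.21512226 0.19312392] [-3.12939096 -0.06261209 -0.0164434 ]
```

View pics/wrist21.png

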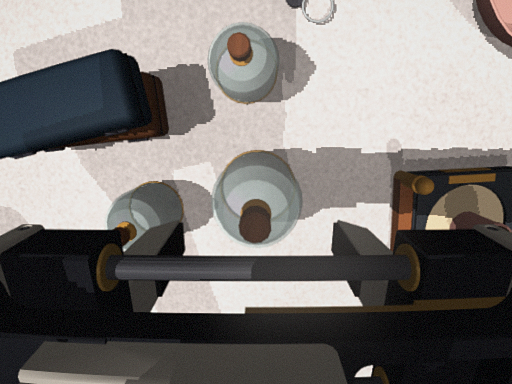

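View pics/sc21c.png

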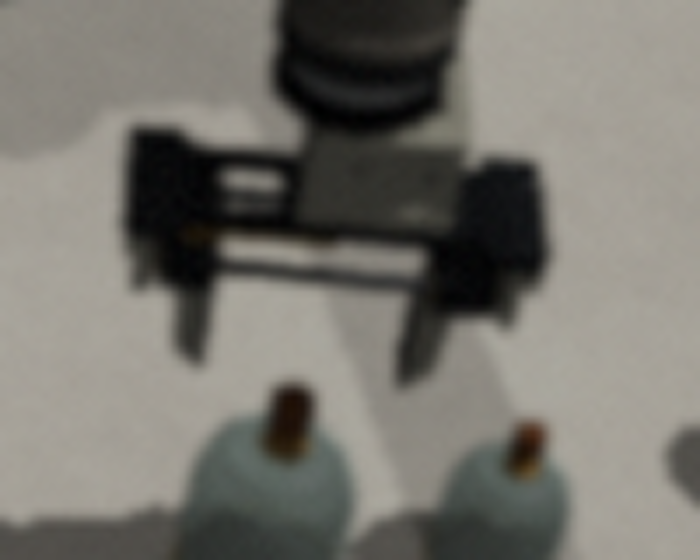

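```bash
python3 - <<'E'
from h import *
w=load("wrist")
print(onz(w,[(255.5,224)],.141)[:,:2],onz(w,[(258,192)],.004)[:,:2])
E
```

```text
[[0.5821566  0.21669762]] [[0.57402742 0.2164999 ]]
```

```bash
python3 -m creep '[1,-0.002,0.0015,-0.03,0,1,0,0,-0.02,0,1,0,0,-0.005,0,1,0,0,0,0]'; python3 -m creep '[0.1,0,0,0,0,0.1,0,0,0,0,0.1,0,0,0,0,0.1,0,0,0,0,0.1,0,0,0,0,0.1,0,0,0,0,0.1,0,0,0,0,0.1,0,0,0,0,0.1,0,0,0,0]' 20
```

```text
time: 28.5
tool_pos: [0.5845, 0.2152, 0.1449]
tool_rot: [-3.126, -0.076, -0.02]
contact_force: [1.1, 0.7, 0.2]
opening: 0.0919
time: 29.62
tool_pos: [0.5858, 0.2158, 0.1479]
tool_rot: [-3.125, -0.08, -0.02]
contact_force: [0.4, 0.3, 0.9]
opening: 0.0233
```

```bash
python3 -m creep '[0.45,0,0,0,0,0.45,0,0,0,0,0.45,-0.003,0,-0.006,0,0.45,-0.003,0,-0.005,0,0.1,0,0,0,0,0.1,0,0,0,0,0.1,0,0,0,0,0.1,0,0,0,0,0.1,0,0,0,0]' 25; python3 - <<'E'
from h import *
c=snap('scene');crop(c,(270,125,370,205),'sc22c.png',7)
c=snap('side');crop(c,(190,180,290,260),'si22c.png',7)
E
```

```text
time: 30.75
tool_pos: [0.579, 0.2157, 0.1356]
tool_rot: [-3.125, -0.079, -0.02]
contact_force: [1.2, 0.5, -0.6]
opening: 0.023
```

View pics/sc22c.png

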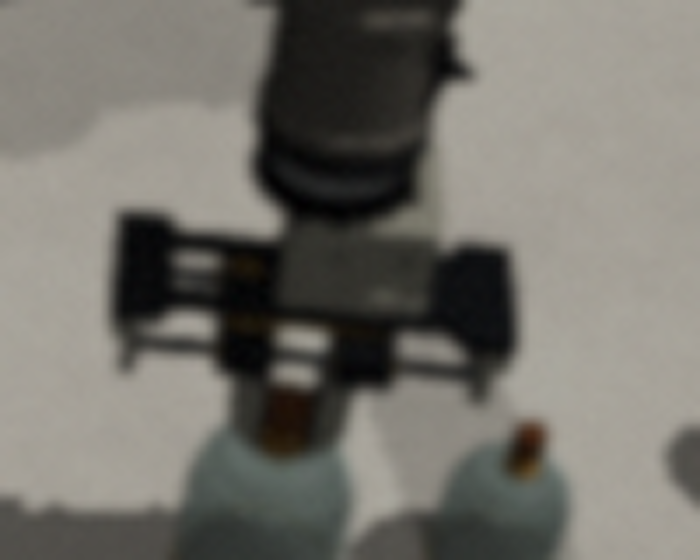

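```bash
python3 -m creep '[0.1,0,0,0.01,0,0.1,0,0,0.03,0,0.1,0,0,0.045,0,0.1,0,0,0.045,0,0.1,0,0,0,0]'; python3 - <<'E'
from h import *
c=snap('scene');crop(c,(270,105,370,205),'sc23c.png',6)
c=snap('side');crop(c,(190,160,290,260),'si23c.png',6)
t=telemetry.observe();print(t['tool_pos'],t['tool_rot'],t['contact_force'])
E
```

```text
time: 31.48
tool_pos: [0.5776, 0.2147, 0.2701]
tool_rot: [-3.127, -0.077, -0.02]
contact_force: [0.2, 0.6, -3.1]
opening: 0.0233
[0.57566663 0.21425197 0.26536518] [-3.12869167 -0.0680978  -0.0197092 ] [-1.11103479 -0.19531419 -2.89181184]
```

View pics/sc23c.png

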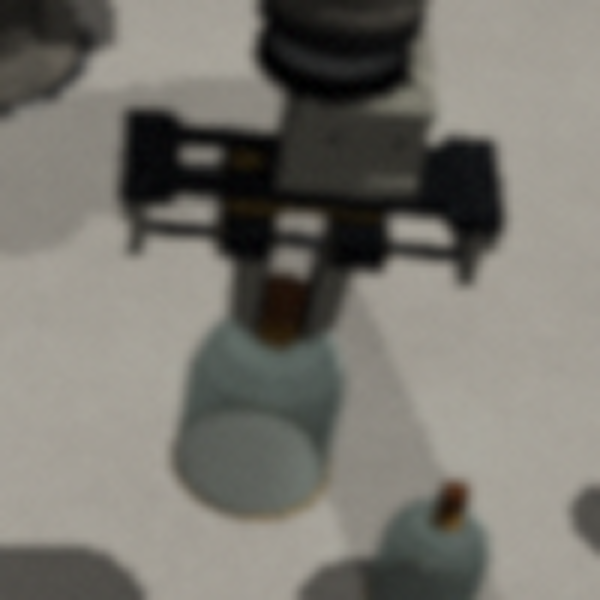

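View pics/si23c.png

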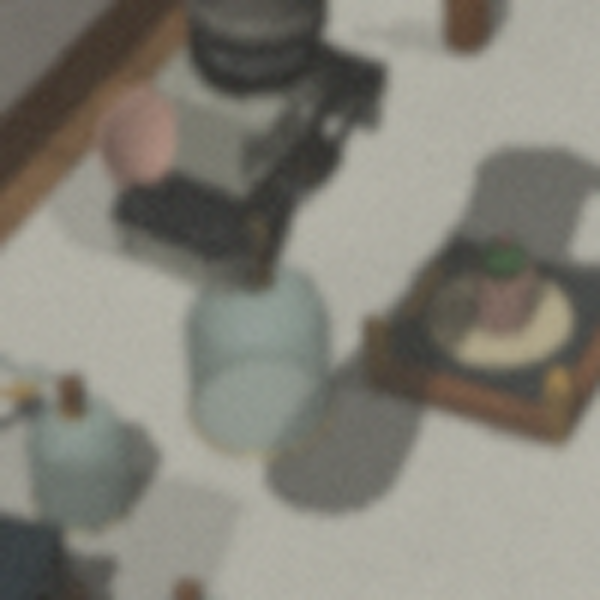

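```bash
python3 -m creep '[0.1,-0.003,-0.02,0,0,0.1,-0.008,-0.04,0,0,0.1,-0.008,-0.04,0,0,0.1,-0.008,-0.04,0,0,0.1,-0.008,-0.04,0,0,0.1,-0.005,-0.035,0,0,0.1,-0.002,-0.02,0,0,0.1,0,-0.008,0,0,0.1,0,0,0,0]'; python3 - <<'E'
from h import *
c=snap('scene');crop(c,(190,115,290,215),'sc24c.png',6)
c=snap('side');crop(c,(210,140,310,240),'si24c.png',6)
c=snap('wrist','wrist24.png')
t=telemetry.observe();print(t['tool_pos'],t['tool_rot'],t['contact_force'])
E
```

```text
time: 32.7
tool_pos: [0.5221, -0.0428, 0.2505]
tool_rot: [-3.131, -0.039, -0.022]
contact_force: [0.5, 1.0, -2.2]
opening: 0.0233
[ 0.52250491 -0.04161032  0.25104624] [-3.13138239 -0.04051647 -0.02050514] [ 0.03277215 -0.31771246 -2.11183439]
```

View pics/sc24c.png

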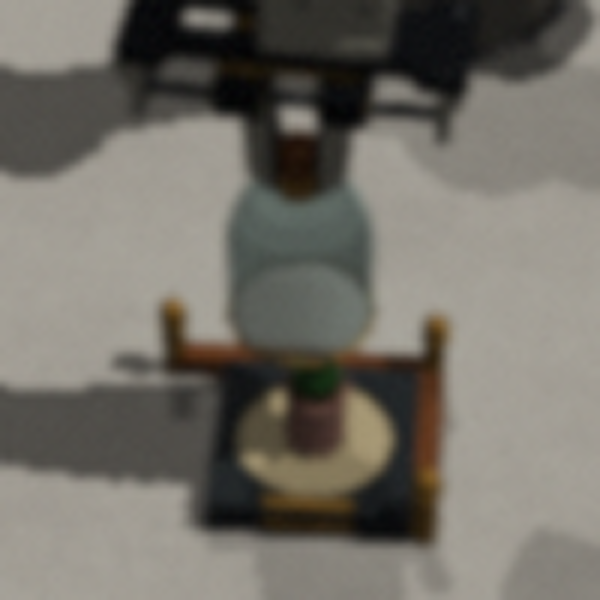

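View pics/si24c.png

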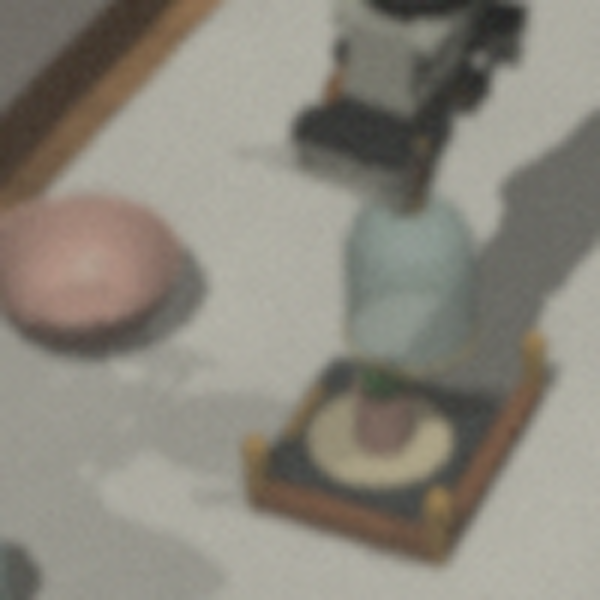

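View pics/wrist24.png

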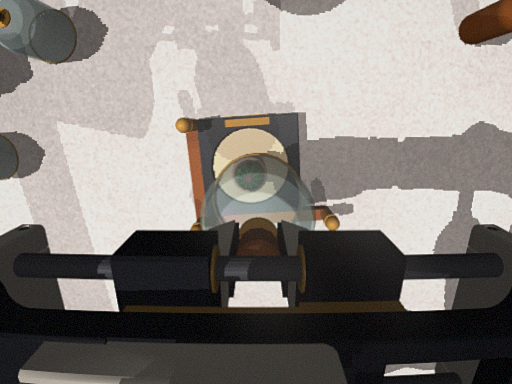

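```bash
python3 -m creep '[0.1,0.011,0.011,0,0,0.1,0.001,0.001,0,0,0.1,0,0,0,0]'; python3 - <<'E'
from h import *
c=snap('scene');crop(c,(190,115,290,215),'sc25c.png',6)
c=snap('side');crop(c,(210,140,310,240),'si25c.png',6)
t=telemetry.observe();print(t['tool_pos'],t['tool_rot'],t['contact_force'])
E
```

```text
time: 33.22
tool_pos: [0.5358, -0.0267, 0.251]
tool_rot: [-3.131, -0.041, -0.017]
contact_force: [-0.5, 0.0, -2.8]
opening: 0.0235
[ 0.53561586 -0.02701702  0.25111528] [-3.13092772 -0.041025   -0.01805738] [-0.66287902  0.23262157 -2.80771703]
```

View pics/sc25c.png

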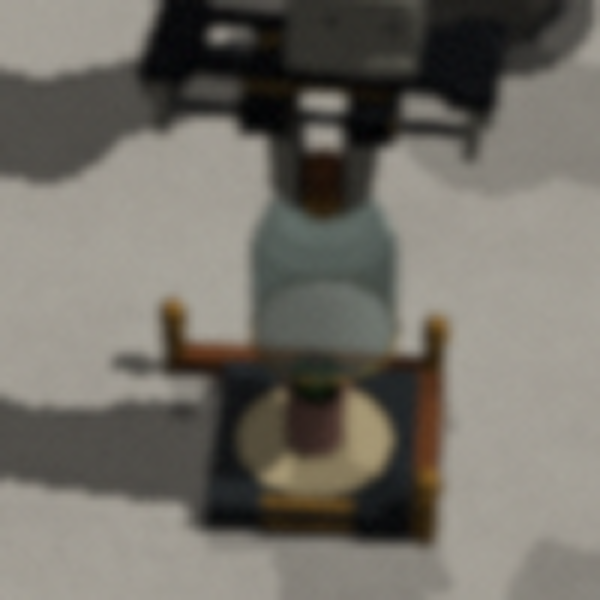

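View pics/si25c.png

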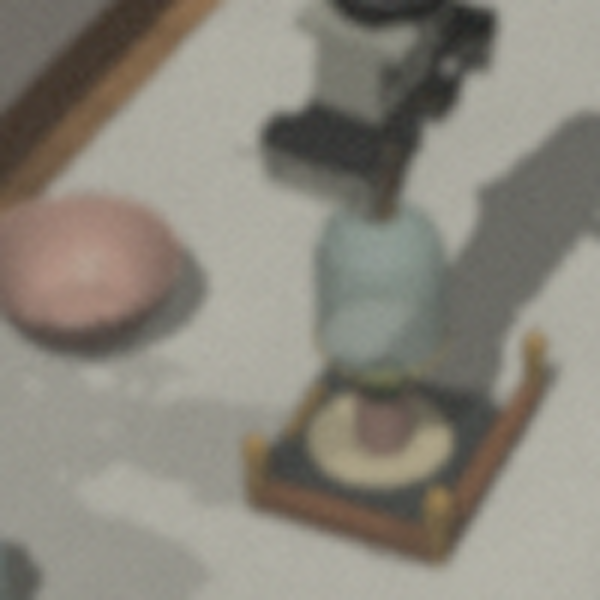

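```bash
python3 -m creep '[0.1,0,-0.003,-0.015,0,0.1,0,0,-0.02,0,0.1,0,0,-0.02,0,0.1,0,0,-0.015,0,0.1,0,0,0,0]'; python3 - <<'E'
from h import *
c=snap('scene');crop(c,(190,115,290,215),'sc26c.png',6)
c=snap('side');crop(c,(210,140,310,240),'si26c.png',6)
c=snap('wrist','wrist26.png')
t=telemetry.observe();print(t['tool_pos'],t['tool_rot'],t['contact_force'])
E
```

```text
time: 33.95
tool_pos: [0.5337, -0.0314, 0.1753]
tool_rot: [-3.131, -0.038, -0.019]
contact_force: [-0.1, 0.3, -2.0]
opening: 0.023
[ 0.53504723 -0.03150321  0.1774804 ] [-3.13168306 -0.04207343 -0.01925175] [ 0.63077043 -0.44891043 -2.78958679]
```

View pics/sc26c.png

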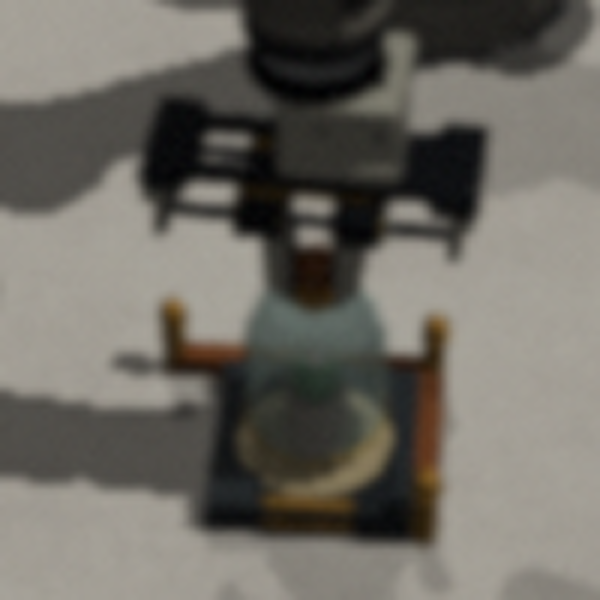

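View pics/si26c.png

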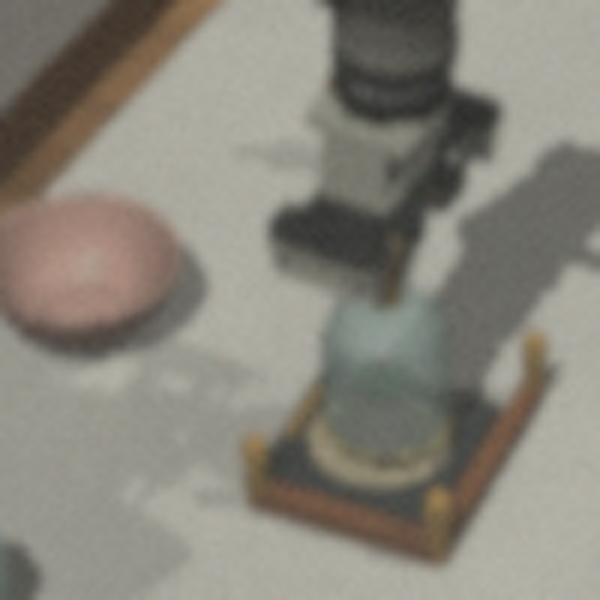

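View pics/wrist26.png

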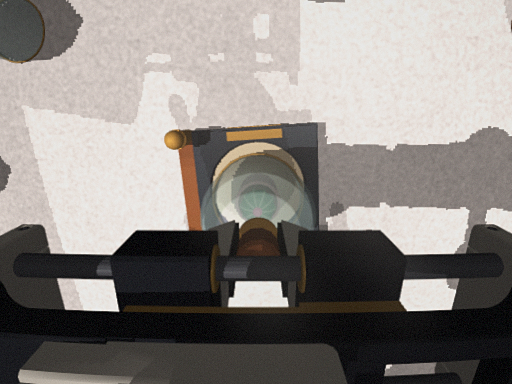

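```bash
python3 - <<'E'
from h import *
w=load("wrist"); crop(w,(185,115,335,240),"w26c.png",5)
t=telemetry.observe()
def pr(cx,cy,r,z): 
    a=np.linspace(0,2*np.pi,80); return proj(w,np.c_[cx+r*np.cos(a),cy+r*np.sin(a),np.full(80,z)])
im=cv2.imread("pics/w26c.png")
for P,col in((pr(.535,-.030,.05,.022),(0,0,255)),(pr(.535,-.0315,.0455,.042),(255,255,0))):
    cv2.polylines(im,[((P-(185,115)+.5)*5).astype(np.int32)],True,col,1)
cv2.imwrite("pics/w26o.png",im)
E
```

```text
(no output)
```

View pics/w26o.png

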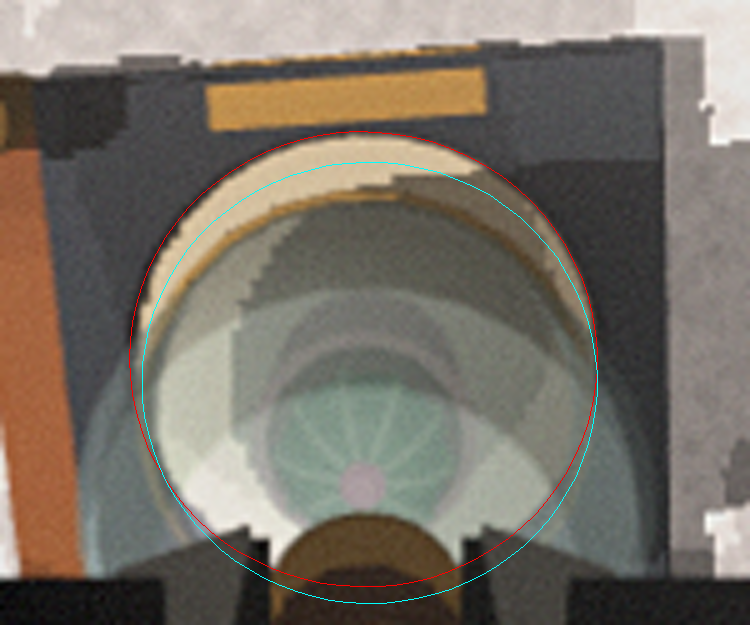

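```bash
python3 -m creep '[0.1,0.005,0.001,-0.003,0,0.1,0,0,-0.006,0,0.1,0,0,-0.004,0,0.1,0,0,0,0]'; python3 - <<'E'
from h import *
w=snap("wrist"); crop(w,(185,115,335,240),"w27c.png",5)
t=telemetry.observe();print(t['tool_pos'],t['tool_rot'],t['contact_force'])
def pr(cx,cy,r,z): 
    a=np.linspace(0,2*np.pi,80); return proj(w,np.c_[cx+r*np.cos(a),cy+r*np.sin(a),np.full(80,z)])
im=cv2.imread("pics/w27c.png")
z=t['tool_pos'][2]-.1356
for P,col in((pr(.535,-.030,.05,.022),(0,0,255)),(pr(.535,-.0305,.0455,z),(255,255,0))):
    cv2.polylines(im,[((P-(185,115)+.5)*5).astype(np.int32)],True,col,1)
cv2.imwrite("pics/w27o.png",im)
E
```

```text
time: 34.6
tool_pos: [0.5412, -0.0306, 0.1649]
tool_rot: [-3.132, -0.045, -0.019]
contact_force: [0.1, -0.4, -2.1]
opening: 0.0236
[ 0.54121977 -0.03060808  0.16503708] [-3.13227487 -0.04513303 -0.01919799] [ 0.0907599  -0.15068797 -2.91356143]
```

View pics/w27o.png

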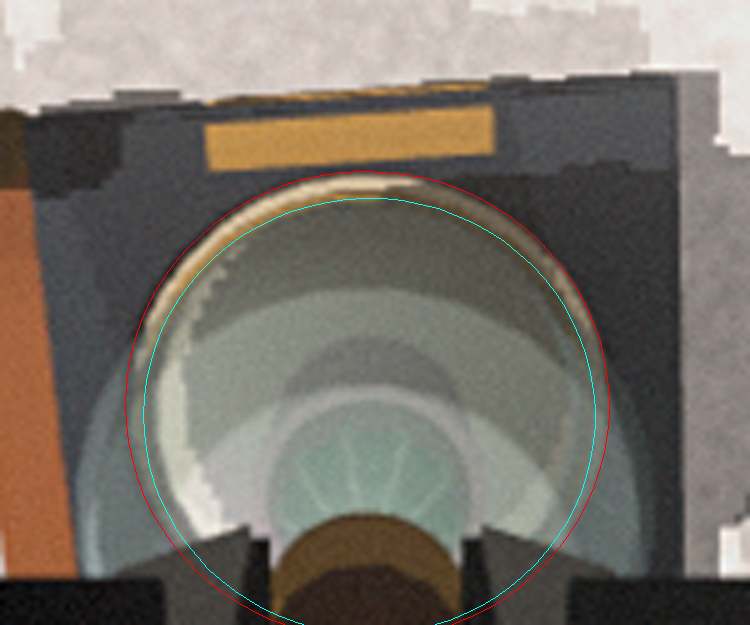

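```bash
python3 -m creep '[0.1,-0.001,0,-0.004,0,0.1,0,0,-0.002,0]'; python3 -m creep '[0.1,0,0,-0.002,0]'; python3 -m creep '[0.1,0,0,-0.0015,0]'
```

```text
time: 34.9
tool_pos: [0.5402, -0.0306, 0.159]
tool_rot: [-3.132, -0.046, -0.019]
contact_force: [-0.5, 0.1, -1.8]
opening: 0.023
time: 35.02
tool_pos: [0.5403, -0.0306, 0.1569]
tool_rot: [-3.132, -0.046, -0.019]
contact_force: [-0.5, 0.7, -3.1]
opening: 0.0227
time: 35.15
tool_pos: [0.5404, -0.0306, 0.1561]
tool_rot: [-3.132, -0.047, -0.019]
contact_force: [-4.2, 1.0, 12.1]
opening: 0.0235
```

```bash
python3 -m creep '[0.1,0,0,0,0,0.1,-0.002,0,0,0]' 4; python3 -m creep '[0.1,-0.002,0,-0.001,0]'; python3 - <<'E'
from h import *
c=snap('scene');crop(c,(190,115,290,215),'sc28c.png',6)
c=snap('side');crop(c,(210,140,310,240),'si28c.png',6)
w=snap("wrist"); crop(w,(185,115,335,240),"w28c.png",5)
t=telemetry.observe();print(t['tool_pos'],t['tool_rot'],t['contact_force'])
E
```

```text
time: 35.4
tool_pos: [0.5385, -0.0306, 0.1562]
tool_rot: [-3.133, -0.047, -0.019]
contact_force: [-0.5, 0.6, -3.6]
opening: 0.024
time: 35.52
tool_pos: [0.5365, -0.0305, 0.1554]
tool_rot: [-3.132, -0.047, -0.019]
contact_force: [-0.6, 0.9, 3.1]
opening: 0.0238
[ 0.53649056 -0.03053866  0.15540176] [-3.13249515 -0.04736417 -0.01904814] [-0.27236732  0.78017552  1.5441424 ]
```

View pics/sc28c.png

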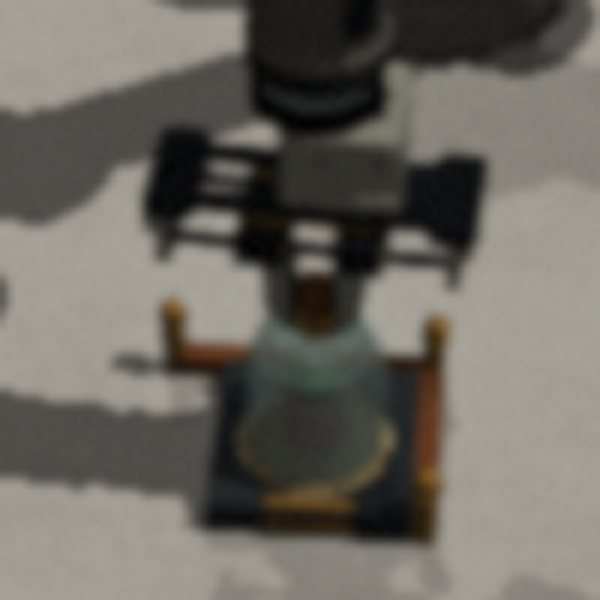

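View pics/si28c.png

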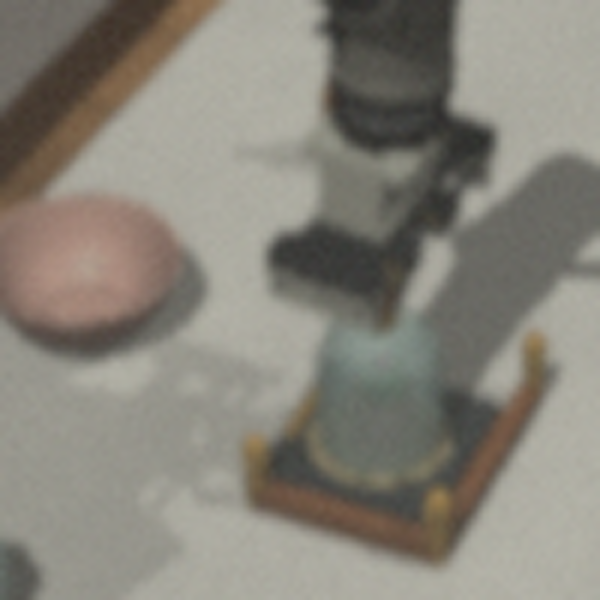

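View pics/w28c.png

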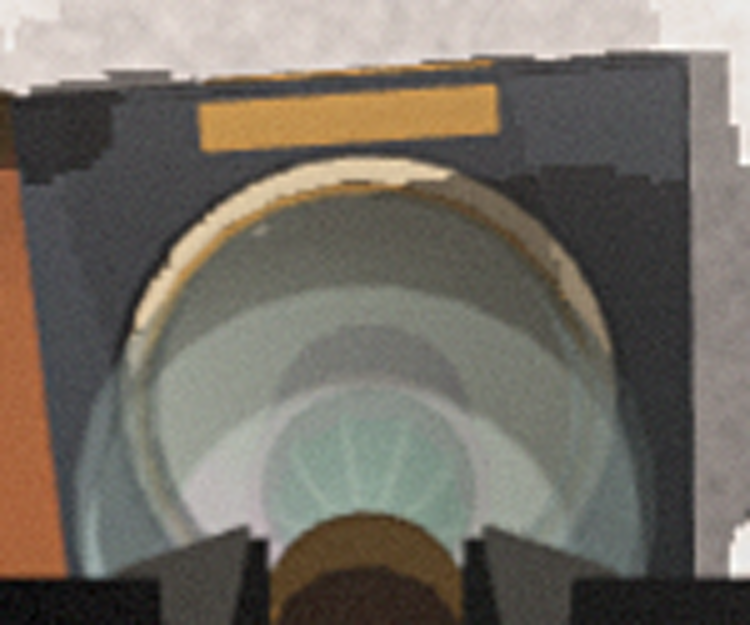

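```bash
python3 -m creep '[0.3,0,0,0,0,0.4,0,0,0,0,0.6,0,0,0,0,0.8,0,0,0,0,0.9,0,0,0,0,0.9,0,0,0,0]'; python3 - <<'E'
from h import *
w=snap("wrist"); crop(w,(185,115,335,240),"w29c.png",5)
t=telemetry.observe();print(t['tool_pos'],t['tool_rot'],t['contact_force'])
E
```

```text
time: 36.42
tool_pos: [0.5371, -0.0309, 0.1555]
tool_rot: [-3.133, -0.049, -0.019]
contact_force: [0.2, 0.1, 0.0]
opening: 0.0723
[ 0.53704995 -0.03082955  0.15549436] [-3.13296677 -0.04856925 -0.01913439] [ 0.70131074  0.3363736  -0.45654712]
```

View pics/w29c.png

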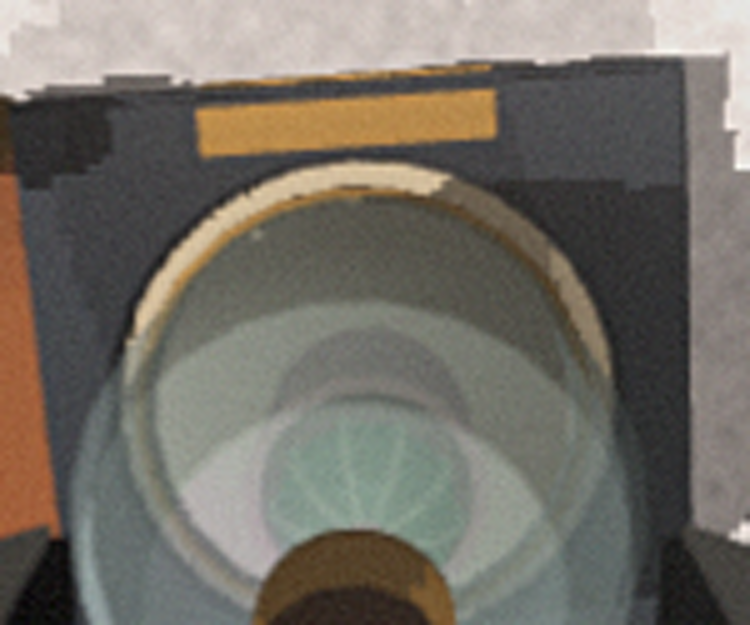

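```bash
python3 -m creep '[1,0,0,0.03,0,1,0,0,0.06,0,1,0,0,0.06,0,1,0,0.05,0.02,0,1,0,0.06,0,0,1,0,0.06,0,0,1,0,0.04,0,0,1,0,0,0,0]'; python3 - <<'E'
from h import *
c=snap('scene','scene30.png');crop(c,(190,115,290,215),'sc30c.png',6)
c=snap('side','side30.png');crop(c,(210,140,310,240),'si30c.png',6)
w=snap("wrist","wrist30.png")
t=telemetry.observe();print(t['tool_pos'])
E
```

```text
time: 37.48
tool_pos: [0.5352, 0.1846, 0.3312]
tool_rot: [-3.131, -0.05, -0.023]
contact_force: [0.1, -0.2, -0.1]
opening: 0.092
[0.53573344 0.18137064 0.33133309]
```

View pics/sc30c.png

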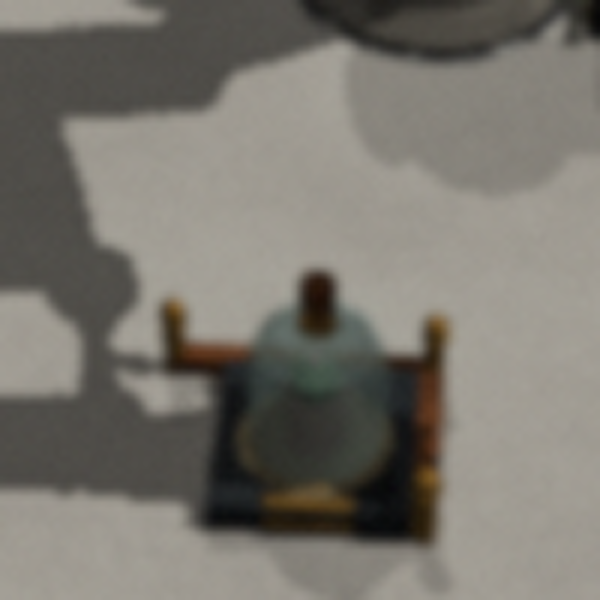

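View pics/si30c.png

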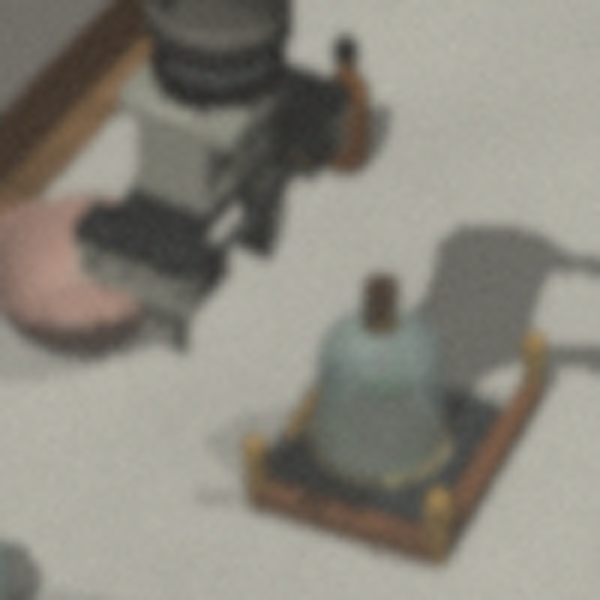

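View pics/wrist30.png

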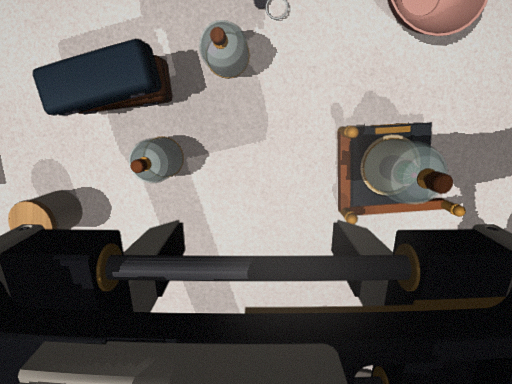

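View pics/scene30.png

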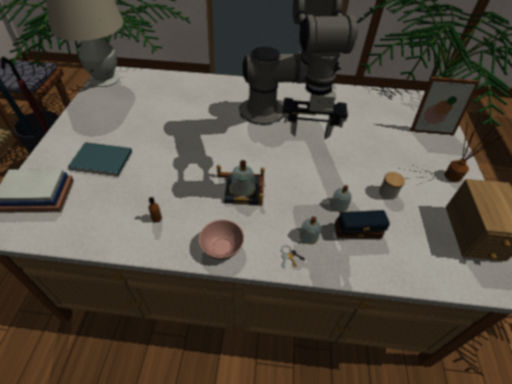

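```bash
python3 - <<'E'
from h import *
w=load("wrist");s=load("scene");i=load("side"); crop(w,(330,110,470,220),"w30c.png",5)
ks=np.array((318,300))/6+(190,115)-.42; ki=np.array((381,303))/6+(210,140)-.42
print(tri(s,ks,i,ki))
E
```

```text
(array([ 0.53413843, -0.02694647,  0.14430333]), np.float64(0.001747842256262086))
```

View pics/w30c.png

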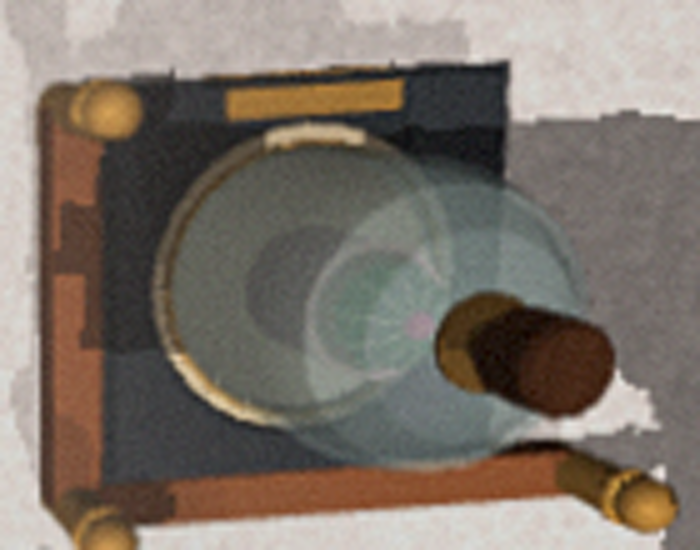

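The views agree. The plinth is flush with both rails, the nameplate faces the room, the dome's ring is inside the recess and the cactus is upright under the glass. Handing in.

```bash
python3 -c "
from cell import workorder
print(workorder.hand_in())"
```

```text
the job is handed in; nothing more can be done
None
```

The job is done and handed in at about 37.5 s, well inside the 72 s limit. I pushed the plinth onto the end post, pivoted it through the quarter turn with its corner held between the open fingers, and slid it home. Then I stood the cactus in the recess and lowered the largest dome over it.

**Last checks that agreed:**
- The final wrist view shows the plinth flush with both rails and its nameplate towards the room.
- The cactus stands upright under the glass, and the foot ring lies inside the recess.
- The tool was at 155.5 mm when I released the dome, against 155.6 mm expected. The arm now touches nothing, and I saw no bystander moved.

**What did not go cleanly:**
- **Cactus grasp:** I lifted before the fingers had finished closing. The cactus was not disturbed, and the second grasp held.
- **Tilt:** Pushing the plinth tilted the tool by up to about 8°. I removed most of it by pressing on the nameplate side and on the gallery's outer rail. The highest wrist force I saw was 84 N.
- **Dome:** It hung about 2° off and touched down on one edge at about 15 N. I levelled it with a light grip before letting go.
- **Knob height:** The final camera estimate is 144 mm against the nominal 150 mm. I put this down to camera error, because the tool height agreed.

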